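Set the condiment tray: pots into their pockets, each under its own lid

TASK

Get the condiment set ready to serve: put every pot that is on the worktop upright and fully home in the pocket of its own shape and size in the wooden tray, and close each pot with the lid that matches it, sitting flat and fully down on the rim. One lid may have no pot; it can be left. Do not disturb the timer, the mug or the garlic.

Things in the scene. Friction and masses are not known exactly. Their poses are not given: they have to be found in the camera images.
- tray: Low wooden serving tray, 210 x 190 x 20 mm, fixed to the worktop; origin: centre of its underside, x along the 210 mm, z up. Four pockets 14 mm deep, one for each pot, each 3.6 mm wider than its pot, with a 2 mm chamfer; pocket floors are 6 mm above the worktop.
- pot_oblong: The oblong condiment pot: open-topped white ceramic, 78 x 48 mm in plan (78 along its x), 48 mm high, 4 mm walls, empty, 0.14 kg. Origin at the centre of its underside, z up. It can be gripped from above across its outside. In some starts this pot is absent (None).
- lid_oblong: The oblong pot's lid, light wood, 0.05 kg. Plate of the pot's outline (78 x 48 mm in plan (78 along its x)), 7 to 12 mm above the origin; below, a cork plug that enters the pot with 1.7 mm play each side; above it a central grip bar, 12 to 35 mm above the origin, 30 mm along x, 12 mm wide. Origin: centre of the plug's underside, z up; fully on, it is 41 mm above the pot's origin.
- pocket_oblong (a point): Centre of the floor of the tray's pocket for the oblong pot, axes as the tray's (the pocket's long side along x).
- pot_square: The square condiment pot: open-topped white ceramic, 56 x 56 mm in plan, 48 mm high, 4 mm walls, empty, 0.14 kg. Origin at the centre of its underside, z up. It can be gripped from above across its outside. In some starts this pot is absent (None).
- lid_square: The square pot's lid, light wood, 0.05 kg. Plate of the pot's outline (56 x 56 mm in plan), 7 to 12 mm above the origin; below, a cork plug that enters the pot with 1.7 mm play each side; above it a central grip bar, 12 to 35 mm above the origin, 30 mm along x, 12 mm wide. Origin: centre of the plug's underside, z up; fully on, it is 41 mm above the pot's origin.
- pocket_square (a point): Centre of the floor of the tray's pocket for the square pot, axes as the tray's.
- pot_large_round: The larger round condiment pot: open-topped white ceramic, 60 mm in diameter, 48 mm high, 4 mm walls, empty, 0.14 kg. Origin at the centre of its underside, z up. It can be gripped from above across its outside. In some starts this pot is absent (None).
- lid_large_round: The larger round pot's lid, light wood, 0.05 kg. Plate of the pot's outline (60 mm in diameter), 7 to 12 mm above the origin; below, a cork plug that enters the pot with 1.7 mm play each side; above it a central grip bar, 12 to 35 mm above the origin, 30 mm along x, 12 mm wide. Origin: centre of the plug's underside, z up; fully on, it is 41 mm above the pot's origin.
- pocket_large_round (a point): Centre of the floor of the tray's pocket for the larger round pot, axes as the tray's.
- pot_small_round: The smaller round condiment pot: open-topped white ceramic, 44 mm in diameter, 48 mm high, 4 mm walls, empty, 0.14 kg. Origin at the centre of its underside, z up. It can be gripped from above across its outside. In some starts this pot is absent (None).
- lid_small_round: The smaller round pot's lid, light wood, 0.05 kg. Plate of the pot's outline (44 mm in diameter), 7 to 12 mm above the origin; below, a cork plug that enters the pot with 1.7 mm play each side; above it a central grip bar, 12 to 35 mm above the origin, 30 mm along x, 12 mm wide. Origin: centre of the plug's underside, z up; fully on, it is 41 mm above the pot's origin.
- pocket_small_round (a point): Centre of the floor of the tray's pocket for the smaller round pot, axes as the tray's.
- kitchen_timer: Bystander: red and white kitchen timer, 68 x 68 x 55 mm; origin at the centre of its underside.
- mug_2: Bystander: two-tone mug with dark upper half, 84 x 115 x 91 mm; origin at the centre of its underside.
- garlic_1: Bystander: bulb of garlic, about 50 mm; origin at the centre of its underside.
Not all that is in view belongs to the job. What is shaped like the pot_large_round but pink or turquoise is not meant.

How it is judged:
By the outcome, as a careful person would: the job done as asked, in the order asked, and still so for the second after the job is handed in, with the robot touching nothing.
Of pot_oblong, pot_square, pot_large_round, pot_small_round only 3 to 4 are there at a start; the rules pass over those that are not, and their reading is None.
At some moment in a run one of pot_oblong, pot_square, pot_large_round, pot_small_round, lid_oblong, lid_square, lid_large_round, lid_small_round may be knocked a few centimetres aside while the robot is not near it.
Once in a run the grip may slacken for a moment while it holds something.
It also fails if it takes over 210 s, if anything falls off the work surface, if the arm or the gripper's body presses on something with over 40 N, if the wrist force passes 120 N, or if a joint passes its speed limit or range.

ROBOT

A 7-joint arm with a two-finger parallel gripper is mounted at the origin on a cart in front of the work surface, level with it; the furniture and walls round the work are solid. World frame = base frame: x ahead of the robot, y to its left, z up, the work surface at z = 0. Lengths are in m, angles in degrees, forces in N, time in s.
With the tool pointing down it reaches from about 0.4 to 0.9 m from the base axis. Payload 5.5 kg.
Tool frame: the origin (TCP) lies on the centre line of the jaws, within the pads' length; the fingertips stand 19 mm ahead of it and the grasp point (between the pads) is the TCP (robot.nose_length is the distance from the TCP to the fingertips, in m); z points along the fingers, y is the line along which they close (so a half turn about z gives the same grasp; the last joint's range is limited). The gripper opens to 85 mm and grips with 20 to 120 N. Pads are 22 mm wide; open, the fingers measure 114 mm over their backs; the gripper's body (76 mm by 85 mm) begins 54 mm behind the grasp point. The pads swing forward as they close: fully open they stand 13 mm farther back than shut.
Start: joints at [91.456, 28.699, -24.465, 88.831, 12.651, 65.22, -12.049], TCP at [0.153, -0.632, 0.25] pointing down, gripper open.
Joint ranges: [-164.97, 164.97], [-17.58, 116.51], [-87.97, 89.64], [11.32, 138.91], [-80.73, 260.73], [10.89, 115.49], [-147.41, 147.41]. Speed limits (degrees/s): [147.25, 147.25, 180, 180, 180, 180, 180].

INTERFACE

Orientations are given as a 3x3 rotation matrix whose columns are the frame's x, y, z axes.
In Python, from workcell import robot, cams, spotter gives the robot as it stands.
- The arm moves only by the tool send_rows, never from a script. Its argument "deltas" is a list that holds one entry, the list of rows, each a list of 7 numbers: the shift along the tool's x, y, z normalised to -1 to 1, where 1 is 300 mm, then the turn, a rotation vector about the tool's x, y, z normalised to -1 to 1, where 1 is 1.5 rad, then the opening, from 0 (shut) to 1 (fully open). In form: [[[dx, dy, dz, rx, ry, rz, claw], ...]]. A call has exactly 10 rows; each row shifts and turns the commanded pose from where the row before left it, along the tool's axes as they then stand; what a row does not reach is not made up. A row lasts 1/12 s, in which the tool goes at most 41.7 mm and 7.16 degrees, less where a joint would pass 70% of its speed; a pose out of reach is approached as far as the arm can. A call with a number of a shift or a turn outside -1 to 1 is refused whole. A call with a gripper value outside its range is refused whole. The fingers move at their own pace and stop on an object; "newtons" is the grip in N (left out, the last holds). Time passes only in rows, so rows that do not move let the fingers close, or fill a call up. It gives the time, the measured TCP pose, the force, the opening and the grip force at its end, in the units of the state.
- robot.state(): the state, without advancing time (a new reading comes with each control period).
- cams.get_image(name): name is "side" or "top"; returns the picture (480x640x3 uint8, blue, green, red); there is no depth.
- cams.calibration(name): a dict with "mtx" (3x3 intrinsics, pixels), "xyz" and "orientation" of the camera in the world. Camera axes: x right, y down, z forward; pixel columns grow to the right and rows downward; lengths in m; the calibration is good to about 2 mm. A picture is of the moment at which its call begins. calibration takes no time and is no camera call.
- robot.sign_off(): hands the job in; it is judged then, once.
Trained networks look in the newest picture that a camera, given by its name, has taken for a name from the list of things; names that differ only in an ending like _2 or _b are one class to them, and where a whole thing is asked for, a point or a joint stands for the part that bears it (a point fixed in the world has none). Each returns a list of dicts, best first, with "p" (0 to 1); they miss things now and then, are a little off and sometimes report something else, mostly with a low value. They report only what shows in the picture. A call takes as long as a camera call. They do not tell look-alikes from the thing itself.
- spotter.spot_in(camera, name): "point" ([x, y, z] in m, in world coordinates, good to about 4 mm: the middle of the surface that is visible of it).
- spotter.masks_of(camera, name): "pixels" (480x640 bool, what is visible of it).
- spotter.pinpoint(camera, name): "point" ([x, y, z] in m, in world coordinates, good to about 4 mm: a listed point, or the origin of a listed thing).
The state is a dict: "t": time; "joint_positions": joint angles; "qd": joint speeds; "tau": joint torques, N m; "tool_pos": TCP position; "ee_rot": TCP orientation; "wrist_force": force on the tool from outside, world axes, zero at the start; "torque": the same for the moment, N m; "opening": finger opening in m; "grip_force": force on a finger pad.
Only numpy, scipy, OpenCV 4.12 (cv2) and the standard library are available. Lean on these libraries where they do the work, as an engineer would, in place of code of your own. Each camera call takes 0.05 s, during which the arm holds its last target. There are 200 camera calls.

## Working session

There is one attempt and no reset: what is moved stays moved. The work goes in short steps, Python scripts to look and compute and a tool call to move; the robot and the scene stay as the last step left them, time stands still between calls to the robot, and variables do not carry over. Pictures are saved under pics/ and viewed, at most 17 in all, crops included, and the job is handed in when it is done.

Besides the shell and the picture viewer there is one more tool, called after "Call:" by a JSON object that holds its "api" and its "payload", one argument or row to a line. send_rows: Moves the arm, as the interface text tells. Its arguments: {"type":"object","properties":{"deltas":{"type":"array","items":{"type":"array","items":{"type":"array","items":{"type":"number"}}}},"newtons":{"type":"number"}},"required":["deltas"]}

```bash
ls; mkdir -p pics
python3 - <<'E'
from workcell import robot,cams,spotter
import cv2,numpy as np
np.set_printoptions(precision=4,suppress=True)
s=robot.state();print(s)
for c in("side","top"):
    cv2.imwrite(f"pics/{c}0.png",cams.get_image(c));print(c,cams.calibration(c))
    for n in ["tray"]+[p+k for k in("oblong","square","large_round","small_round") for p in("pot_","lid_","pocket_")]+["kitchen_timer","mug_2","garlic_1"]:
        print(n,[(np.round(d["point"],3).tolist(),round(d["p"],2)) for d in spotter.pinpoint(c,n)[:3]])
E
```

```text
pics
{'t': 0.0, 'joint_positions': array([ 91.4569,  28.7548, -24.4519,  88.8906,  12.6525,  65.2183,
       -12.0492]), 'qd': array([-0.0284,  0.0473,  0.0271,  0.0631,  0.1275, -0.1293, -0.0232]), 'tau': array([  0.0007, -56.9526,  -5.816 , -28.094 ,   0.0107,   0.012 ,
        -0.    ]), 'tool_pos': array([ 0.1529, -0.6311,  0.2493]), 'ee_rot': array([[ 0.9719,  0.2356, -0.0004],
       [ 0.2356, -0.9719,  0.0019],
       [ 0.    , -0.0019, -1.    ]]), 'wrist_force': array([-0.2414,  0.4735,  0.547 ]), 'torque': array([ 0.0559, -0.0074, -0.0075]), 'grip_force': 0.0, 'opening': 0.08553781565220044}
side {'mtx': array([[489.5477,   0.    , 314.0117],
       [  0.    , 489.5477, 235.0816],
       [  0.    ,   0.    ,   1.    ]]), 'xyz': array([1.3625, 0.3577, 0.7441]), 'orientation': array([[-0.4433,  0.555 , -0.7039],
       [ 0.8964,  0.2721, -0.35  ],
       [-0.0027, -0.7861, -0.6181]])}
tray []
pot_oblong [([0.472, -0.348, -0.006], 0.88)]
lid_oblong [([0.534, -0.254, 0.002], 0.89), ([0.352, -0.301, 0.0], 0.44)]
pocket_oblong [([0.452, 0.323, 0.002], 0.82)]
pot_square [([0.618, 0
[... 1078 characters left out ...]
([0.616, 0.041, -0.005], 0.82)]
lid_square [([0.432, -0.084, -0.001], 0.6)]
pocket_square [([0.55, 0.318, 0.006], 0.82)]
pot_large_round [([0.572, -0.102, 0.003], 0.97), ([0.692, -0.054, -0.0], 0.94), ([0.364, -0.427, 0.001], 0.8)]
lid_large_round [([0.388, -0.194, 0.001], 0.73)]
pocket_large_round [([0.537, 0.213, 0.007], 0.82)]
pot_small_round []
lid_small_round [([0.447, 0.051, 0.001], 0.48)]
pocket_small_round [([0.44, 0.222, 0.003], 0.66), ([0.547, 0.319, 0.011], 0.34), ([0.472, -0.346, 0.005], 0.2)]
kitchen_timer [([0.72, 0.161, 0.002], 0.61)]
mug_2 [([0.722, -0.198, 0.001], 0.72), ([0.534, -0.252, -0.001], 0.45), ([0.537, 0.213, 0.005], 0.33)]
garlic_1 [([0.743, 0.046, -0.004], 0.72)]
```

View pics/top0.png

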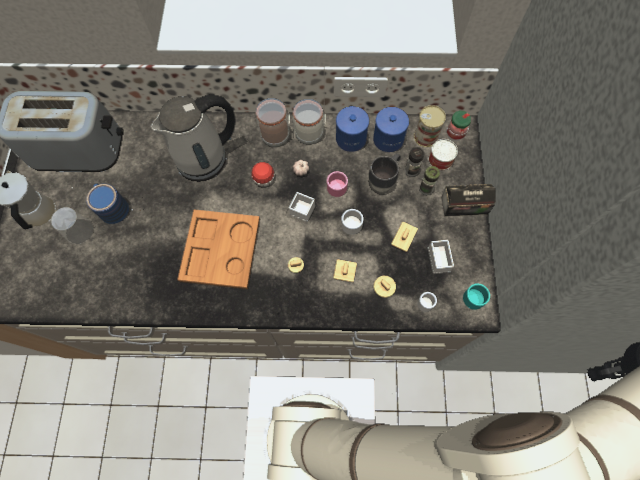

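View pics/side0.png

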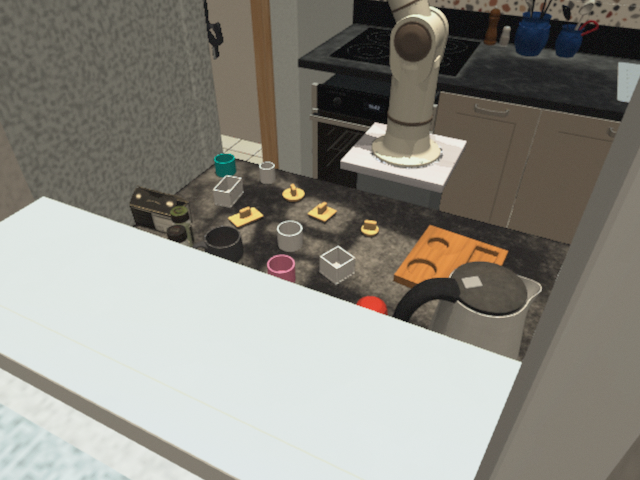

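The top view shows all four pots: oblong (442,257), square (302,206), large round (352,220) and small round (428,300). The lids are oblong (404,236), square (345,271), large round (385,287) and small round (296,265), and the tray is at (220,248). The pink pot (337,184) and the turquoise one (478,296) are decoys. Next I'll fit precise poses from the silhouettes.

```bash
cat > h.py <<'E'
from workcell import robot,cams,spotter
import cv2,numpy as np
from scipy.optimize import minimize
np.set_printoptions(precision=4,suppress=True)
DIM=dict(oblong=(78,48),square=(56,56),large_round=(60,0),small_round=(44,0))
def outline(k,grow=0):
    a,b=DIM[k]
    if b==0:
        t=np.linspace(0,2*np.pi,40,endpoint=False);return np.c_[np.cos(t),np.sin(t)]*(a/2+grow)/1e3
    return np.array([[1,1],[-1,1],[-1,-1],[1,-1]])*(np.array([a,b])/2+grow)/1e3
def prism(o,z0,z1): return np.vstack([np.c_[o,np.full(len(o),z)] for z in(z0/1e3,z1/1e3)])
def model(n):
    if n=="tray": return [prism(np.array([[1,1],[-1,1],[-1,-1],[1,-1]])*[.105,.095],0,20)]
    p,k=n.split("_",1)
    if p=="pot": return [prism(outline(k),0,48)]
    bar=np.array([[1,1],[-1,1],[-1,-1],[1,-1]])*[.015,.006]
    return [prism(outline(k),7,12),prism(outline(k,-5.7),0,7),prism(bar,12,35)]
def proj(c,P):
    K=cams.calibration(c);q=(P-K["xyz"])@K["orientation"]@K["mtx"].T
    return q[:,:2]/q[:,2:]
def pose(P,x,y,a,z=0):
    c,s=np.cos(a),np.sin(a);return P@np.array([[c,s,0],[-s,c,0],[0,0,1]])+[x,y,z]
S=8
def render(c,n,v,z,roi):
    x0,y0,w,h=roi;m=np.zeros((h*S,w*S),np.uint8)
    for P in model(n):
        q=(proj(c,pose(P,*v,z=z))-[x0-.5,y0-.5])*S-.5   # pixel centres at integers
        cv2.fillConvexPoly(m,np.round(cv2.convexHull(q.astype(np.float32))*16).astype(np.int32),1,shift=4)
    return cv2.resize(m.astype(np.float32),(w,h),interpolation=cv2.INTER_AREA)
def mask(c,n,near=None,img=None):
    """network mask -> nearest candidate"""
    best=None
    for d in spotter.masks_of(c,n):
        m=d["pixels"];
        if m.sum()<20: continue
        cen=np.argwhere(m).mean(0)[::-1]
        e=0 if near is None else np.hypot(*(cen-proj(c,np.array([[near[0],near[1],.02]]))[0]))
        if best is None or e<best[0]: best=(e,m,d["p"])
    return best
def fit(c,n,m,v0,z=0,sym=None):
    ys,xs=np.nonzero(m);roi=(xs.min()-8,ys.min()-8,np.ptp(xs)+17,np.ptp(ys)+17)
    x0,y0,w,h=roi;M=np.zeros((h,w),np.float32);
    xx0,yy0=max(x0,0),max(y0,0);sub=m[yy0:y0+h,xx0:x0+w];M[yy0-y0:yy0-y0+sub.shape[0],xx0-x0:xx0-x0+sub.shape[1]]=sub
    M=cv2.GaussianBlur(M,(0,0),.8)
    f=lambda u:np.square(cv2.GaussianBlur(render(c,n,(u[0]/100,u[1]/100,u[2]),z,roi),(0,0),.8)-M).sum()
    best=None
    for a in v0[2]:
        u0=np.array([v0[0]*100,v0[1]*100,a])
        r=minimize(f,u0,method="Nelder-Mead",options=dict(initial_simplex=u0+np.array([[0,0,0],[.5,0,0],[0,.5,0],[0,0,.25]]),xatol=.005,fatol=.01))
        if best is None or r.fun<best.fun: best=r
    return np.array([best.x[0]/100,best.x[1]/100,np.degrees(best.x[2])]),best.fun,M.sum()
ANG=np.radians(np.arange(-90,90,30))
def locate(n,near,cs=("top","side"),shots=True):
    out={}
    for c in cs:
        if shots: cams.get_image(c)
        b=mask(c,n,near)
        if b is None or b[0]>25: print(n,c,"none",b and b[0]);continue
        an=ANG if n=="tray" or n.startswith("lid") or "oblong" in n else (ANG[:3] if "square" in n else [0.])
        v,e,A=fit(c,n,b[1],(near[0],near[1],an));out[c]=v
        print(n,c,v.round(4),"err %.1f of %.0f p %.2f"%(e,A,b[2]))
    return out
E
cat > near.py <<'E'
NEAR=dict(tray=(.5,.267),pot_oblong=(.472,-.345),pot_square=(.617,.04),pot_large_round=(.571,-.102),pot_small_round=(.351,-.298),
lid_oblong=(.533,-.253),lid_square=(.433,-.081),lid_large_round=(.39,-.19),lid_small_round=(.445,.05))
E
python3 - <<'E'
from h import *; from near import NEAR
for c in("top","side"):
    cams.get_image(c)
    for n in NEAR: locate(n,NEAR[n],(c,),False)
# rectified tray
img=cams.get_image("top")
g=1000 # px per m
X0,Y0=.37,.15
pts=np.array([[.37,.15],[.63,.15],[.63,.39],[.37,.39]])
q=proj("top",np.c_[pts,np.full(4,.02)]).astype(np.float32)
H=cv2.getPerspectiveTransform(q,((pts-[X0,Y0])*2300).astype(np.float32))
cv2.imwrite("pics/tray.png",cv2.warpPerspective(img,H,(598,552),flags=cv2.INTER_CUBIC))
E
```

```text
tray top [ 0.4906  0.2664 -5.3124] err 7.6 of 5055 p 0.76
pot_oblong top [   0.4723   -0.3462 -173.4585] err 8.9 of 699 p 0.75
pot_square top [   0.616     0.0402 -112.3366] err 2.2 of 525 p 0.78
pot_large_round top [ 0.5707 -0.1041  5.0928] err 1.4 of 462 p 0.72
pot_small_round top [ 0.3445 -0.2994 23.7554] err 1.1 of 302 p 0.69
lid_oblong top [  0.5365  -0.2509 -25.3309] err 2.2 of 444 p 0.64
lid_square top [   0.4324   -0.0841 -100.839 ] err 3.4 of 420 p 0.83
lid_large_round top [  0.3896  -0.1907 -13.605 ] err 3.1 of 365 p 0.80
lid_small_round top [  0.4471   0.0523 -56.6213] err 1.7 of 188 p 0.71
tray side [ 0.4878  0.2685 -5.7896] err 1891.8 of 3541 p 0.81
pot_oblong side [ 0.4728 -0.3399 10.6652] err 12.4 of 690 p 0.92
pot_square side [   0.6158    0.043  -110.8657] err 8.7 of 984 p 0.91
pot_large_round side [ 0.571  -0.1005  3.8586] err 12.6 of 764 p 0.80
pot_small_round side [ 0.3428 -0.2966 26.0828] err 1.7 of 322 p 0.83
lid_oblong side [  0.5359  -0.2475 -15.7808] err 42.8 of 343 p 0.92
lid_square side [  0.4312  -0.0804 -10.3492] err 5.3 of 345 p 0.57
lid_large_round side [ 0.3895 -0.1879 28.5786] err 8.6 of 251 p 0.72
lid_small_round side [  0.4438   0.0551 -73.3531] err 15.2 of 196 p 0.54
```

View pics/tray.png

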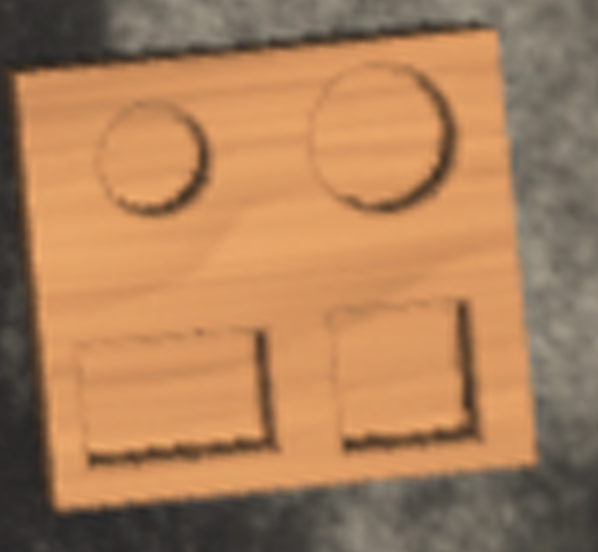

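The top masks fit cleanly and the tray yaw is about -5.3°. In the tray crop the pockets read small round (153,157), large round (383,137), oblong (177,395) and square (404,376). I'm moving out past the tall cabinet towards the large round pot.

Call:
{"api": "send_rows", "payload": {
  "deltas": [
    [[0.053,-0.108,0,0,0,0,1],[0.053,-0.108,0,0,0,0,1],[0.053,-0.108,0,0,0,0,1],[0.053,-0.108,0,0,0,0,1],[0.053,-0.108,0,0,0,0,1],[0.053,-0.108,0,0,0,0,1],[0.112,-0.057,0,0,0,0,1],[0.112,-0.057,0,0,0,0,1],[0.112,-0.057,0,0,0,0,1],[0.112,-0.057,0,0,0,0,1]]
  ],
  "newtons": 40
}}

```text
t: 3.58
tool_pos: [0.3155, -0.321, 0.2509]
ee_rot: [[0.972, 0.235, 0.0], [0.235, -0.972, -0.002], [-0.0, 0.002, -1.0]]
wrist_force: [0.8, -1.7, 0.2]
opening: 0.0854
grip_force: 0.0
```

```bash
cat > go.py <<'E'
from h import *
def go(x,y,z,th,pre=""):
    """print the shift to a target (world) as tool units, turn last"""
    s=robot.state();R=s["ee_rot"];p=s["tool_pos"];cur=np.degrees(np.arctan2(R[1,0],R[0,0]))
    r=(cur-th+180)%360-180
    if abs(r)>90: r-=180*np.sign(r)
    d=R.T@(np.array([x,y,z])-p)
    print(pre,"at",p.round(4),"th %.2f"%cur,"t %.1f open %.4f grip %.1f F"%(s["t"],s["opening"],s["grip_force"]),s["wrist_force"].round(1),"j7 %.0f"%s["joint_positions"][6])
    tilt=R.T@np.array([0,0,-1.]); tr=np.cross([0,0,1.],tilt)  # rotvec to level
    r2=np.radians(r)/1.5;c,n=np.cos(np.radians(r)),np.sin(np.radians(r))
    print("  shift units (before turn)",(d/.3).round(4)," mm",(d*1e3).round(1),"rows>=",int(np.ceil(np.linalg.norm(d)/.0417)),"turn rz %.4f (%.1f deg, rows %d)"%(r2,r,int(np.ceil(abs(r)/7.16))),"level rx,ry",(tr[:2]/1.5).round(4))
    d2=np.array([c*d[0]+n*d[1],-n*d[0]+c*d[1],d[2]]);print("  shift units if turned first",(d2/.3).round(4))
E
python3 - <<'E'
from go import *
go(.571,-.102,.2,0)
# pocket refinement by gradient along outline, top camera
img=cams.get_image("top");g=cv2.GaussianBlur(cv2.cvtColor(img,cv2.COLOR_BGR2GRAY).astype(np.float32),(0,0),.7)
gm=np.hypot(cv2.Sobel(g,cv2.CV_32F,1,0),cv2.Sobel(g,cv2.CV_32F,0,1))
from h import _ if False else np
E
python3 - <<'E'
from go import *
img=cams.get_image("top");g=cv2.GaussianBlur(cv2.cvtColor(img,cv2.COLOR_BGR2GRAY).astype(np.float32),(0,0),.7)
gm=np.hypot(cv2.Sobel(g,cv2.CV_32F,1,0),cv2.Sobel(g,cv2.CV_32F,0,1))
T=(.4906,.2664,np.radians(-5.3))
for k,(a,b) in dict(oblong=(-48,52),square=(51.5,52),large_round=(51.5,-52),small_round=(-48.5,-52.5)).items():
    o=outline(k,1.8);n=len(o)
    o=np.vstack([np.linspace(o[i],o[(i+1)%n],max(2,160//n),endpoint=False) for i in range(n)])
    for z in (18,20):
        def f(u):
            P=pose(np.c_[o+np.array(u)/1e3,np.full(len(o),z/1e3)],*T);q=proj("top",P).astype(np.float32)
            return -np.log(1+cv2.remap(gm,q[:,:1],q[:,1:],cv2.INTER_LINEAR)).mean()
        best=min(((f((a+i,b+j)),a+i,b+j) for i in np.arange(-4,4.1,.5) for j in np.arange(-4,4.1,.5)))
        print(k,z,best)
E
```

```text
oblong 18 (np.float32(-4.5256033), np.float64(-46.0), np.float64(55.0))
oblong 20 (np.float32(-4.524054), np.float64(-47.0), np.float64(54.5))
square 18 (np.float32(-4.6254387), np.float64(54.0), np.float64(55.0))
square 20 (np.float32(-4.621669), np.float64(53.5), np.float64(54.5))
large_round 18 (np.float32(-4.4637446), np.float64(54.0), np.float64(-49.5))
large_round 20 (np.float32(-4.4625773), np.float64(53.5), np.float64(-50.0))
small_round 18 (np.float32(-4.454439), np.float64(-45.5), np.float64(-49.0))
small_round 20 (np.float32(-4.451418), np.float64(-46.0), np.float64(-49.5))  File "<stdin>", line 6
    from h import _ if False else np
                    ^^
SyntaxError: invalid syntax
```

Run:
```python
from go import *
go(.571,-.102,.2,0)
img=cams.get_image("top");Z=8;x0,y0=175,205
big=cv2.resize(img[y0:y0+88,x0:x0+90],None,fx=Z,fy=Z,interpolation=cv2.INTER_CUBIC)[:600]
T=(.4906,.2664,np.radians(-5.3))
for k,(a,b) in dict(oblong=(-48,52),square=(52,52),large_round=(52,-52),small_round=(-48,-52)).items():
    for gr,z,col in((1.8,18,(255,0,0)),(1.8,6,(0,255,0))):
        o=outline(k,gr)+np.array([a,b])/1e3
        q=(proj("top",pose(np.c_[o,np.full(len(o),z/1e3)],*T))-[x0,y0]+.5)*Z
        cv2.polylines(big,[q.astype(np.int32)],True,col,1)
cv2.imwrite("pics/ov.png",big)
```

```text
at [ 0.322  -0.3153  0.2514] th 14.11 t 3.6 open 0.0854 grip 0.0 F [4.7 4.6 0.9] j7 -41
  shift units (before turn) [ 0.9774 -0.4873  0.1754]  mm [ 293.2 -146.2   52.6] rows>= 8 turn rz 0.1641 (14.1 deg, rows 2) level rx,ry [ 0.0005 -0.003 ]
  shift units if turned first [ 0.8292 -0.7108  0.1754]
```

View pics/ov.png

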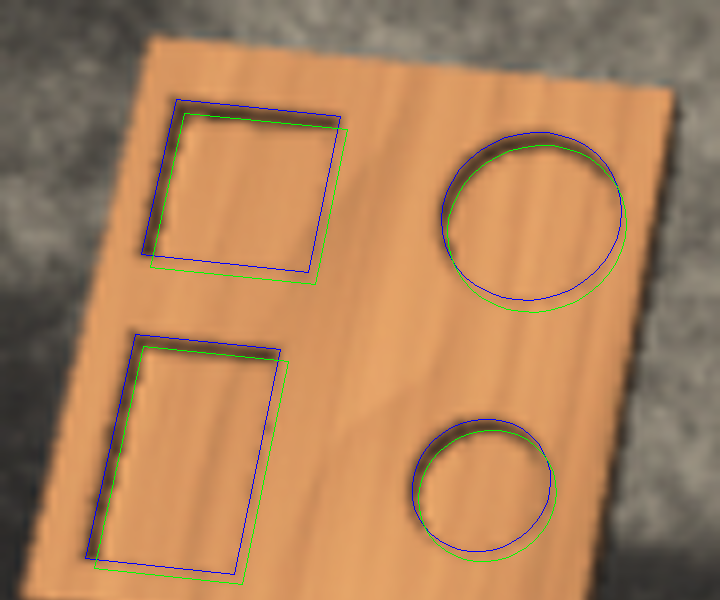

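The overlay shows the predicted pocket outlines matching the dark pocket walls, so pocket centres at (-48/52, ±52) mm in the tray frame hold.

Call:
{"api": "send_rows", "payload": {
  "deltas": [
    [[0.109,-0.054,0.02,0,0,0,1],[0.109,-0.054,0.02,0,0,0,1],[0.109,-0.054,0.02,0,0,0,1],[0.109,-0.054,0.02,0,0,0,1],[0.109,-0.054,0.02,0,0,0,1],[0.109,-0.054,0.02,0,0,0,1],[0.109,-0.054,0.02,0,0,0,1],[0.109,-0.054,0.02,0,0,0,1],[0.1,-0.054,0.02,0,0,0,1],[0,0,0,0,0,0,1]]
  ]
}}

```text
t: 4.52
tool_pos: [0.5677, -0.1046, 0.1959]
ee_rot: [[0.97, 0.244, 0.003], [0.244, -0.97, 0.005], [0.004, -0.004, -1.0]]
wrist_force: [-0.4, -0.1, 0.6]
opening: 0.0856
grip_force: 0.0
```

Call:
{"api": "send_rows", "payload": {
  "deltas": [
    [[0,0,0.02,0,0,0.055,1],[0,0,0.02,0,0,0.055,1],[0,0,0.02,0,0,0.055,1],[0,0,0.02,0,0,0,1],[0,0,0.02,0,0,0,1],[0,0,0.02,0,0,0,1],[0,0,0.02,0,0,0,1],[0,0,0.02,0,0,0,1],[0,0,0,0,0,0,1],[0,0,0,0,0,0,1]]
  ]
}}

```text
t: 5.35
tool_pos: [0.5633, -0.1117, 0.1479]
ee_rot: [[1.0, -0.009, -0.001], [-0.009, -1.0, 0.0], [-0.001, -0.0, -1.0]]
wrist_force: [0.8, 0.1, -0.0]
opening: 0.0854
grip_force: 0.0
```

Run:
```python
from go import *
go(.571,-.1025,.039,0)
```

```text
at [ 0.5633 -0.1117  0.1479] th -0.53 t 5.3 open 0.0854 grip 0.0 F [ 0.8  0.1 -0. ] j7 -100
  shift units (before turn) [ 0.0257 -0.0309  0.3629]  mm [  7.7  -9.3 108.9] rows>= 3 turn rz -0.0062 (-0.5 deg, rows 1) level rx,ry [-0.0003  0.0006]
  shift units if turned first [ 0.026  -0.0306  0.3629]
```

Call:
{"api": "send_rows", "payload": {
  "deltas": [
    [[0.026,-0.031,0,0,0,-0.006,1],[0,0,0.06,0,0,0,1],[0,0,0.06,0,0,0,1],[0,0,0.06,0,0,0,1],[0,0,0.06,0,0,0,1],[0,0,0.06,0,0,0,1],[0,0,0.063,0,0,0,1],[0,0,0,0,0,0,1],[0,0,0,0,0,0,0],[0,0,0,0,0,0,0]]
  ]
}}

```text
t: 6.18
tool_pos: [0.5727, -0.1019, 0.0405]
ee_rot: [[1.0, 0.0, 0.002], [0.0, -1.0, 0.0], [0.002, -0.0, -1.0]]
wrist_force: [-0.2, 1.2, -0.4]
opening: 0.0641
grip_force: 0.0
```

Call:
{"api": "send_rows", "payload": {
  "deltas": [
    [[0,0,0,0,0,0,0],[0,0,0,0,0,0,0],[0,0,0,0,0,0,0],[0,0,0,0,0,0,0],[0,0,0,0,0,0,0],[0,0,0,0,0,0,0],[0,0,-0.02,0,0,0,0],[0,0,-0.08,0,0,0,0],[0,0,-0.12,0,0,0,0],[0,0,-0.12,0,0,0,0]]
  ]
}}

```text
t: 7.02
tool_pos: [0.57, -0.1027, 0.1417]
ee_rot: [[1.0, -0.001, -0.003], [-0.001, -1.0, 0.001], [-0.003, -0.001, -1.0]]
wrist_force: [0.5, -1.0, -1.8]
opening: 0.059
grip_force: 44.0
```

Run:
```python
from go import *
go(.5376,.2113,.13,-5.3)
```

```text
at [ 0.57   -0.1027  0.1417] th -0.04 t 7.0 open 0.0590 grip 44.0 F [ 0.5 -1.  -1.8] j7 -101
  shift units (before turn) [-0.1085 -1.0465  0.0401]  mm [ -32.5 -314.    12. ] rows>= 8 turn rz 0.0612 (5.3 deg, rows 1) level rx,ry [-0.0004  0.0022]
  shift units if turned first [-0.2039 -1.0322  0.0401]
```

Call:
{"api": "send_rows", "payload": {
  "deltas": [
    [[0,0,0,0,0,0.061,0],[-0.0255,-0.129,0,0,0,0,0],[-0.0255,-0.129,0,0,0,0,0],[-0.0255,-0.129,0,0,0,0,0],[-0.0255,-0.129,0,0,0,0,0],[-0.0255,-0.129,0,0,0,0,0],[-0.0255,-0.129,0,0,0,0,0],[-0.0255,-0.129,0,0,0,0,0],[-0.0255,-0.129,0,0,0,0,0],[0,0,0,0,0,0,0]]
  ]
}}

```text
t: 7.85
tool_pos: [0.5361, 0.2228, 0.143]
ee_rot: [[0.997, -0.08, 0.001], [-0.08, -0.997, 0.008], [0.0, -0.008, -1.0]]
wrist_force: [-0.1, 2.1, -1.0]
opening: 0.0585
grip_force: 44.2
```

Call:
{"api": "send_rows", "payload": {
  "deltas": [
    [[0,0,0,0,0,0,0],[0,0,0,0,0,0,0],[0,0,0,0,0,0,0],[0,0,0,0,0,0,0],[0,0,0,0,0,0,0],[0,0,0,0,0,0,0],[0,0,0,0,0,0,0],[0,0,0,0,0,0,0],[0,0,0,0,0,0,0],[0,0,0,0,0,0,0]]
  ]
}}

```text
t: 8.68
tool_pos: [0.5391, 0.2114, 0.1414]
ee_rot: [[0.996, -0.092, 0.0], [-0.092, -0.996, 0.0], [0.0, -0.0, -1.0]]
wrist_force: [0.5, 0.3, -1.4]
opening: 0.0587
grip_force: 44.2
```

Run:
```python
from go import *
go(.5376,.2113,.06,-5.3)
```

```text
at [0.5391 0.2114 0.1414] th -5.28 t 8.7 open 0.0587 grip 44.2 F [ 0.5  0.3 -1.4] j7 -139
  shift units (before turn) [-0.0049  0.0006  0.2715]  mm [-1.5  0.2 81.4] rows>= 2 turn rz 0.0002 (0.0 deg, rows 1) level rx,ry [-0. -0.]
  shift units if turned first [-0.0049  0.0006  0.2715]
```

Call:
{"api": "send_rows", "payload": {
  "deltas": [
    [[-0.005,0,0.05,0,0,0,0],[0,0,0.06,0,0,0,0],[0,0,0.06,0,0,0,0],[0,0,0.04,0,0,0,0],[0,0,0.02,0,0,0,0],[0,0,0.02,0,0,0,0],[0,0,0.02,0,0,0,0],[0,0,0.02,0,0,0,0],[0,0,0.015,0,0,0,0],[0,0,0.01,0,0,0,0]]
  ]
}}

```text
t: 9.52
tool_pos: [0.5379, 0.2114, 0.047]
ee_rot: [[0.996, -0.092, 0.001], [-0.092, -0.996, -0.0], [0.001, 0.0, -1.0]]
wrist_force: [-9.8, -5.4, 34.9]
opening: 0.059
grip_force: 48.5
```

Call:
{"api": "send_rows", "payload": {
  "deltas": [
    [[0,0,0,0,0,0,0],[0,0,0,0,0,0,0],[0,0,0,0,0,0,0],[0,0,0,0,0,0,0],[0,0,0,0,0,0,0],[0,0,0,0,0,0,0],[0,0,0,0,0,0,0],[0,0,0,0,0,0,0],[0,0,0,0,0,0,0],[0,0,0,0,0,0,0]]
  ]
}}

```text
t: 10.35
tool_pos: [0.5379, 0.2116, 0.0472]
ee_rot: [[0.996, -0.092, 0.001], [-0.092, -0.996, 0.0], [0.001, -0.0, -1.0]]
wrist_force: [0.6, -0.6, 3.4]
opening: 0.0586
grip_force: 45.5
```

Call:
{"api": "send_rows", "payload": {
  "deltas": [
    [[0,0,0,0,0,0,0.85],[0,0,0,0,0,0,0.85],[0,0,0,0,0,0,0.85],[0,0,0,0,0,0,0.85],[0,0,-0.03,0,0,0,0.85],[0,0,-0.08,0,0,0,0.85],[0,0,-0.12,0,0,0,0.85],[0,0,-0.12,0,0,0,1],[0,0,-0.1,0,0,0,1],[0,0,0,0,0,0,1]]
  ]
}}

```text
t: 11.18
tool_pos: [0.541, 0.2139, 0.1892]
ee_rot: [[0.996, -0.092, 0.01], [-0.092, -0.996, 0.004], [0.01, -0.005, -1.0]]
wrist_force: [-0.1, 1.3, -0.2]
opening: 0.0855
grip_force: 0.0
```

Run:
```python
from go import *; from near import NEAR
locate("pot_large_round",(.5376,.21),("side",))
go(.616,.0415,.16,67.7)
```

```text
pot_large_round side [ 0.5233  0.211  24.5824] err 21.0 of 782 p 0.70
 at [0.5385 0.2119 0.1839] th -5.29 t 11.3 open 0.0854 grip 0.0 F [ 0.2 -0.6 -0.7] j7 -137
  shift units (before turn) [0.3092 0.5418 0.0804]  mm [ 92.8 162.6  24.1] rows>= 5 turn rz -0.8492 (-73.0 deg, rows 11) level rx,ry [-0.0007 -0.0024]
  shift units if turned first [-0.4277  0.4542  0.0804]
```

Call:
{"api": "send_rows", "payload": {
  "deltas": [
    [[0.0515,0.09,0.013,0,0,0,1],[0.0515,0.09,0.013,0,0,0,1],[0.0515,0.09,0.013,0,0,0,1],[0.0515,0.09,0.013,0,0,0,1],[0.0515,0.09,0.013,0,0,0,1],[0.0515,0.09,0.013,0,0,0,1],[0,0,0,0,0,-0.077,1],[0,0,0,0,0,-0.077,1],[0,0,0,0,0,-0.077,1],[0,0,0,0,0,-0.077,1]]
  ]
}}

```text
t: 12.12
tool_pos: [0.6136, 0.0412, 0.1566]
ee_rot: [[0.93, 0.366, -0.003], [0.366, -0.93, 0.0], [-0.003, -0.001, -1.0]]
wrist_force: [-0.2, -0.7, -0.2]
opening: 0.0855
grip_force: 0.0
```

Call:
{"api": "send_rows", "payload": {
  "deltas": [
    [[0,0,0,0,0,-0.077,1],[0,0,0,0,0,-0.077,1],[0,0,0,0,0,-0.077,1],[0,0,0,0,0,-0.077,1],[0,0,0,0,0,-0.077,1],[0,0,0,0,0,-0.077,1],[0,0,0,0,0,-0.077,1],[0,0,0,0,0,0,1],[0,0,0,0,0,0,1],[0,0,0,0,0,0,1]]
  ]
}}

```text
t: 12.95
tool_pos: [0.6143, 0.0416, 0.1576]
ee_rot: [[0.385, 0.923, -0.002], [0.923, -0.385, 0.0], [-0.0, -0.002, -1.0]]
wrist_force: [-0.1, -0.7, -0.7]
opening: 0.0855
grip_force: 0.0
```

Run:
```python
from go import *; from near import NEAR
import h
cams.get_image("top")
b=mask("top","pot_large_round",(.5376,.2098));print(fit("top","pot_large_round",b[1],(.5376,.2098,[0.]),z=.006))
cams.get_image("side")
b=mask("side","pot_large_round",(.5376,.2098));print(b[0],b[2],fit("side","pot_large_round",b[1],(.5376,.2098,[0.]),z=.006))
go(.616,.0415,.039,67.7)
cv2.imwrite("pics/s1.png",cams.get_image("side"))
```

```text
(array([0.5376, 0.2107, 3.8624]), np.float64(3.4996049404144287), np.float32(471.00003))
5.577870873741743 0.77 (array([0.5305, 0.2124, 1.1239]), np.float64(48.8428955078125), np.float32(754.0))
 at [0.6149 0.0417 0.1585] th 67.46 t 13.2 open 0.0852 grip 0.0 F [ 0.3  0.7 -0.4] j7 -55
  shift units (before turn) [0.0009 0.0038 0.3982]  mm [  0.3   1.1 119.5] rows>= 3 turn rz -0.0028 (-0.2 deg, rows 1) level rx,ry [0.     0.0002]
  shift units if turned first [0.0009 0.0038 0.3982]
```

View pics/s1.png

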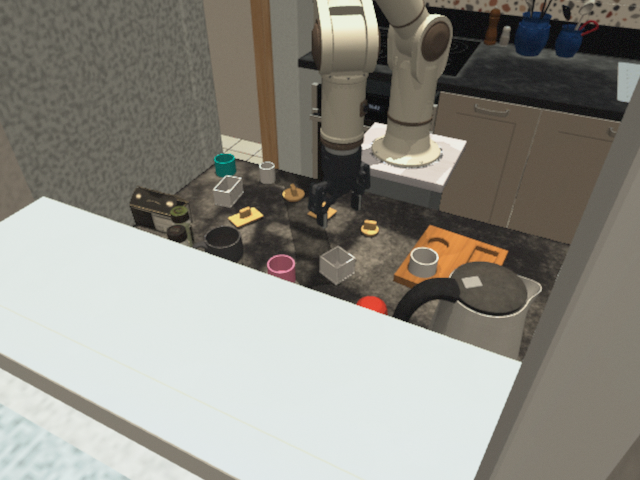

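The large round pot is seated in its pocket at (424,262), and the top camera fit puts it where the robot released it to within 1 mm, so the camera offset is small. Now I'll grasp the square pot.

Call:
{"api": "send_rows", "payload": {
  "deltas": [
    [[0.001,0.004,0.05,0,0,-0.003,1],[0,0,0.07,0,0,0,1],[0,0,0.07,0,0,0,1],[0,0,0.07,0,0,0,1],[0,0,0.06,0,0,0,1],[0,0,0.05,0,0,0,1],[0,0,0.027,0,0,0,1],[0,0,0,0,0,0,1],[0,0,0,0,0,0,0],[0,0,0,0,0,0,0]]
  ]
}}

```text
t: 14.03
tool_pos: [0.617, 0.0419, 0.0404]
ee_rot: [[0.378, 0.926, 0.002], [0.926, -0.378, 0.0], [0.001, 0.001, -1.0]]
wrist_force: [0.0, 0.3, 0.2]
opening: 0.064
grip_force: 0.0
```

Call:
{"api": "send_rows", "payload": {
  "deltas": [
    [[0,0,0,0,0,0,0],[0,0,0,0,0,0,0],[0,0,0,0,0,0,0],[0,0,0,0,0,0,0],[0,0,0,0,0,0,0],[0,0,0,0,0,0,0],[0,0,-0.02,0,0,0,0],[0,0,-0.08,0,0,0,0],[0,0,-0.12,0,0,0,0],[0,0,-0.12,0,0,0,0]]
  ]
}}

```text
t: 14.87
tool_pos: [0.6145, 0.0412, 0.1413]
ee_rot: [[0.378, 0.926, -0.004], [0.926, -0.378, -0.0], [-0.001, -0.004, -1.0]]
wrist_force: [0.2, 0.5, -1.6]
opening: 0.055
grip_force: 43.6
```

Run:
```python
from go import *
go(.5474,.3144,.14,84.7)
```

```text
at [0.6145 0.0412 0.1413] th 67.79 t 14.9 open 0.0550 grip 43.6 F [ 0.2  0.5 -1.6] j7 -56
  shift units (before turn) [ 0.7586 -0.5515  0.0052]  mm [ 227.6 -165.4    1.6] rows>= 7 turn rz -0.1968 (-16.9 deg, rows 3) level rx,ry [-0.0024  0.001 ]
  shift units if turned first [ 0.8862 -0.307   0.0052]
```

Call:
{"api": "send_rows", "payload": {
  "deltas": [
    [[0.095,-0.069,0,0,0,0,0],[0.095,-0.069,0,0,0,0,0],[0.095,-0.069,0,0,0,0,0],[0.095,-0.069,0,0,0,0,0],[0.095,-0.069,0,0,0,0,0],[0.095,-0.069,0,0,0,0,0],[0.095,-0.069,0,0,0,0,0],[0.094,-0.069,0,0,0,0,0],[0,0,0,0,0,-0.066,0],[0,0,0,0,0,-0.066,0]]
  ]
}}

```text
t: 15.7
tool_pos: [0.5464, 0.319, 0.142]
ee_rot: [[0.178, 0.984, -0.001], [0.984, -0.178, 0.001], [0.001, -0.001, -1.0]]
wrist_force: [0.0, -0.7, -2.2]
opening: 0.0551
grip_force: 43.7
```

Call:
{"api": "send_rows", "payload": {
  "deltas": [
    [[0,0,0,0,0,-0.065,0],[0,0,0,0,0,0,0],[0,0,0,0,0,0,0],[0,0,0,0,0,0,0],[0,0,0,0,0,0,0],[0,0,0,0,0,0,0],[0,0,0,0,0,0,0],[0,0,0,0,0,0,0],[0,0,0,0,0,0,0],[0,0,0,0,0,0,0]]
  ]
}}

```text
t: 16.53
tool_pos: [0.549, 0.3149, 0.1414]
ee_rot: [[0.093, 0.996, 0.0], [0.996, -0.093, -0.0], [-0.0, 0.0, -1.0]]
wrist_force: [-0.4, 0.6, -0.7]
opening: 0.0551
grip_force: 43.6
```

Run:
```python
from go import *
go(.5474,.3144,.0465,84.7)
```

```text
at [0.549  0.3149 0.1414] th 84.69 t 16.5 open 0.0551 grip 43.6 F [-0.4  0.6 -0.7] j7 -67
  shift units (before turn) [-0.0021 -0.0053  0.3165]  mm [-0.6 -1.6 94.9] rows>= 3 turn rz -0.0001 (-0.0 deg, rows 1) level rx,ry [0. 0.]
  shift units if turned first [-0.0021 -0.0053  0.3165]
```

Call:
{"api": "send_rows", "payload": {
  "deltas": [
    [[-0.002,-0.005,0.05,0,0,0,0],[0,0,0.06,0,0,0,0],[0,0,0.06,0,0,0,0],[0,0,0.04,0,0,0,0],[0,0,0.02,0,0,0,0],[0,0,0.02,0,0,0,0],[0,0,0.02,0,0,0,0],[0,0,0.02,0,0,0,0],[0,0,0.015,0,0,0,0],[0,0,0.012,0,0,0,0]]
  ]
}}

```text
t: 17.37
tool_pos: [0.5477, 0.3145, 0.0467]
ee_rot: [[0.093, 0.996, 0.0], [0.996, -0.093, -0.0], [-0.0, 0.0, -1.0]]
wrist_force: [-13.4, -10.1, 34.0]
opening: 0.0549
grip_force: 47.5
```

Call:
{"api": "send_rows", "payload": {
  "deltas": [
    [[0,0,0,0,0,0,0],[0,0,0,0,0,0,0],[0,0,0,0,0,0,0],[0,0,0,0,0,0,0],[0,0,0,0,0,0,0],[0,0,0,0,0,0,0],[0,0,0,0,0,0,0],[0,0,0,0,0,0,0],[0,0,0,0,0,0,0],[0,0,0,0,0,0,0]]
  ]
}}

```text
t: 18.2
tool_pos: [0.5478, 0.3148, 0.0468]
ee_rot: [[0.092, 0.996, 0.001], [0.996, -0.092, 0.001], [0.001, 0.001, -1.0]]
wrist_force: [-0.7, -0.5, 5.6]
opening: 0.0551
grip_force: 44.5
```

Call:
{"api": "send_rows", "payload": {
  "deltas": [
    [[0,0,0,0,0,0,0.8],[0,0,0,0,0,0,0.8],[0,0,0,0,0,0,0.8],[0,0,0,0,0,0,0.8],[0,0,-0.03,0,0,0,0.8],[0,0,-0.08,0,0,0,0.8],[0,0,-0.12,0,0,0,0.8],[0,0,-0.12,0,0,0,1],[0,0,-0.1,0,0,0,1],[0,0,0,0,0,0,1]]
  ]
}}

```text
t: 19.03
tool_pos: [0.55, 0.3176, 0.189]
ee_rot: [[0.092, 0.996, 0.009], [0.996, -0.092, 0.006], [0.007, 0.008, -1.0]]
wrist_force: [0.9, 0.7, 0.1]
opening: 0.0852
grip_force: 0.0
```

Run:
```python
from go import *; from near import NEAR
cams.get_image("top")
b=mask("top","pot_square",(.5476,.3144));print(b[0],fit("top","pot_square",b[1],(.5476,.3144,[-.09]),z=.006))
for n in ("pot_small_round","pot_oblong"): locate(n,NEAR[n],("top",),False)
go(.3445,-.298,.16,84.7)
```

```text
1.7344415824183694 (array([ 0.548 ,  0.3132, -6.0838]), np.float64(12.353010177612305), np.float32(543.0))
pot_small_round top [ 0.3444 -0.2991 23.6313] err 3.0 of 289 p 0.78
pot_oblong top [ 0.4723 -0.3449  6.5291] err 10.6 of 654 p 0.85
 at [0.5471 0.3137 0.1807] th 84.69 t 19.2 open 0.0854 grip 0.0 F [-0.3 -0.3 -0.8] j7 -65
  shift units (before turn) [-2.0927 -0.4838  0.0719]  mm [-627.8 -145.1   21.6] rows>= 16 turn rz -0.0001 (-0.0 deg, rows 1) level rx,ry [-0.0004  0.0008]
  shift units if turned first [-2.0927 -0.4842  0.0719]
```

Call:
{"api": "send_rows", "payload": {
  "deltas": [
    [[-0.123,-0.0285,0.004,0,0,0,1],[-0.123,-0.0285,0.004,0,0,0,1],[-0.123,-0.0285,0.004,0,0,0,1],[-0.123,-0.0285,0.004,0,0,0,1],[-0.123,-0.0285,0.004,0,0,0,1],[-0.123,-0.0285,0.004,0,0,0,1],[-0.123,-0.0285,0.004,0,0,0,1],[-0.123,-0.0285,0.004,0,0,0,1],[-0.123,-0.0285,0.004,0,0,0,1],[-0.123,-0.0285,0.004,0,0,0,1]]
  ]
}}

```text
t: 20.07
tool_pos: [0.4263, -0.0467, 0.1682]
ee_rot: [[0.092, 0.996, -0.002], [0.996, -0.092, 0.001], [0.001, -0.002, -1.0]]
wrist_force: [0.4, -0.8, 0.3]
opening: 0.0856
grip_force: 0.0
```

Call:
{"api": "send_rows", "payload": {
  "deltas": [
    [[-0.123,-0.0285,0.004,0,0,0,1],[-0.123,-0.0285,0.004,0,0,0,1],[-0.123,-0.0285,0.004,0,0,0,1],[-0.123,-0.0285,0.004,0,0,0,1],[-0.123,-0.0285,0.004,0,0,0,1],[-0.123,-0.0285,0.004,0,0,0,1],[-0.123,-0.0285,0.004,0,0,0,1],[0,0,0,0,0,0,1],[0,0,0,0,0,0,1],[0,0,0,0,0,0,1]]
  ]
}}

```text
t: 20.9
tool_pos: [0.3442, -0.2958, 0.16]
ee_rot: [[0.093, 0.996, -0.001], [0.996, -0.093, 0.002], [0.002, -0.001, -1.0]]
wrist_force: [0.2, 0.1, 0.1]
opening: 0.0855
grip_force: 0.0
```

Run:
```python
from go import *; from near import NEAR
locate("pot_small_round",(.3445,-.299),("side",))
go(.3445,-.298,.039,84.7)
```

```text
pot_small_round side [ 0.3429 -0.2964  7.432 ] err 7.5 of 349 p 0.82
 at [ 0.345  -0.2951  0.1605] th 84.84 t 21.0 open 0.0859 grip 0.0 F [-0.7 -0.2 -0.6] j7 3
  shift units (before turn) [-0.0103 -0.0007  0.4051]  mm [ -3.1  -0.2 121.5] rows>= 3 turn rz 0.0016 (0.1 deg, rows 1) level rx,ry [-0.0004 -0.0008]
  shift units if turned first [-0.0103 -0.0007  0.4051]
```

Call:
{"api": "send_rows", "payload": {
  "deltas": [
    [[-0.01,0,0.05,0,0,0.001,1],[0,0,0.07,0,0,0,1],[0,0,0.07,0,0,0,1],[0,0,0.07,0,0,0,1],[0,0,0.06,0,0,0,1],[0,0,0.05,0,0,0,1],[0,0,0.034,0,0,0,1],[0,0,0,0,0,0,1],[0,0,0,0,0,0,0],[0,0,0,0,0,0,0]]
  ]
}}

```text
t: 21.83
tool_pos: [0.3454, -0.2995, 0.0405]
ee_rot: [[0.093, 0.996, 0.001], [0.996, -0.093, -0.001], [-0.001, 0.001, -1.0]]
wrist_force: [0.0, -0.2, 1.0]
opening: 0.0639
grip_force: 0.0
```

Call:
{"api": "send_rows", "payload": {
  "deltas": [
    [[0,0,0,0,0,0,0],[0,0,0,0,0,0,0],[0,0,0,0,0,0,0],[0,0,0,0,0,0,0],[0,0,0,0,0,0,0],[0,0,0,0,0,0,0],[0,0,-0.02,0,0,0,0],[0,0,-0.08,0,0,0,0],[0,0,-0.12,0,0,0,0],[0,0,-0.12,0,0,0,0]]
  ]
}}

```text
t: 22.67
tool_pos: [0.3438, -0.2987, 0.1426]
ee_rot: [[0.093, 0.996, -0.001], [0.996, -0.093, 0.002], [0.002, -0.002, -1.0]]
wrist_force: [0.4, -0.8, -0.4]
opening: 0.0431
grip_force: 41.3
```

Run:
```python
from go import *
go(.4383,.220,.14,84.7)
```

```text
at [ 0.3438 -0.2987  0.1426] th 84.66 t 22.7 open 0.0431 grip 41.3 F [ 0.4 -0.8 -0.4] j7 2
  shift units (before turn) [1.7509 0.1527 0.0124]  mm [525.3  45.8   3.7] rows>= 13 turn rz -0.0005 (-0.0 deg, rows 1) level rx,ry [-0.0011 -0.0015]
  shift units if turned first [1.7508 0.1541 0.0124]
```

Call:
{"api": "send_rows", "payload": {
  "deltas": [
    [[0.125,0.04,0,0,0,0,0],[0.125,0.04,0,0,0,0,0],[0.125,0.04,0,0,0,0,0],[0.125,0.04,0,0,0,0,0],[0.125,0.04,0,0,0,0,0],[0.125,0.04,0,0,0,0,0],[0.125,0.04,0,0,0,0,0],[0.125,-0.018,0,0,0,0,0],[0.125,-0.018,0,0,0,0,0],[0.125,-0.018,0,0,0,0,0]]
  ]
}}

```text
t: 23.5
tool_pos: [0.4469, 0.0689, 0.1422]
ee_rot: [[0.094, 0.996, 0.0], [0.996, -0.094, -0.0], [-0.0, 0.0, -1.0]]
wrist_force: [2.1, 0.1, -1.4]
opening: 0.0431
grip_force: 41.4
```

Call:
{"api": "send_rows", "payload": {
  "deltas": [
    [[0.125,-0.018,0,0,0,0,0],[0.125,-0.018,0,0,0,0,0],[0.125,-0.018,0,0,0,0,0],[0.125,-0.018,0,0,0,0,0],[0,0,0,0,0,0,0],[0,0,0,0,0,0,0],[0,0,0,0,0,0,0],[0,0,0,0,0,0,0],[0,0,0,0,0,0,0],[0,0,0,0,0,0,0]]
  ]
}}

```text
t: 24.33
tool_pos: [0.4403, 0.2169, 0.1416]
ee_rot: [[0.097, 0.995, -0.0], [0.995, -0.097, -0.001], [-0.001, 0.0, -1.0]]
wrist_force: [0.3, 0.0, -2.0]
opening: 0.0432
grip_force: 41.4
```

Run:
```python
from go import *
go(.4383,.220,.0465,84.7)
```

```text
at [0.4403 0.2169 0.1416] th 84.45 t 24.3 open 0.0432 grip 41.4 F [ 0.3  0.  -2. ] j7 -65
  shift units (before turn) [ 0.0099 -0.0075  0.3172]  mm [ 3.  -2.3 95.1] rows>= 3 turn rz -0.0029 (-0.3 deg, rows 1) level rx,ry [0.     0.0005]
  shift units if turned first [ 0.0099 -0.0075  0.3172]
```

Call:
{"api": "send_rows", "payload": {
  "deltas": [
    [[0.005,-0.0075,0.05,0,0,0,0],[0,0,0.06,0,0,0,0],[0,0,0.06,0,0,0,0],[0,0,0.04,0,0,0,0],[0,0,0.02,0,0,0,0],[0,0,0.02,0,0,0,0],[0,0,0.02,0,0,0,0],[0,0,0.02,0,0,0,0],[0,0,0.015,0,0,0,0],[0,0,0.012,0,0,0,0]]
  ]
}}

```text
t: 25.17
tool_pos: [0.438, 0.2205, 0.0467]
ee_rot: [[0.094, 0.996, 0.001], [0.996, -0.094, -0.0], [0.0, 0.001, -1.0]]
wrist_force: [-9.9, -7.6, 52.1]
opening: 0.0431
grip_force: 46.4
```

Call:
{"api": "send_rows", "payload": {
  "deltas": [
    [[0,0,0,0,0,0,0],[0,0,0,0,0,0,0],[0,0,0,0,0,0,0],[0,0,0,0,0,0,0],[0,0,0,0,0,0,0],[0,0,0,0,0,0,0],[0,0,0,0,0,0,0],[0,0,0,0,0,0,0],[0,0,0,0,0,0,0],[0,0,0,0,0,0,0]]
  ]
}}

```text
t: 26.0
tool_pos: [0.4379, 0.2205, 0.0469]
ee_rot: [[0.094, 0.996, 0.001], [0.996, -0.094, 0.0], [0.0, 0.001, -1.0]]
wrist_force: [-1.5, -0.5, 5.1]
opening: 0.043
grip_force: 42.0
```

Call:
{"api": "send_rows", "payload": {
  "deltas": [
    [[0,0,0,0,0,0,0.75],[0,0,0,0,0,0,0.75],[0,0,0,0,0,0,0.75],[0,0,0,0,0,0,0.75],[0,0,-0.03,0,0,0,0.75],[0,0,-0.08,0,0,0,0.75],[0,0,-0.12,0,0,0,0.75],[0,0,-0.12,0,0,0,1],[0,0,-0.1,0,0,0,1],[0,0,0,0,0,0,1]]
  ]
}}

```text
t: 26.83
tool_pos: [0.4403, 0.2229, 0.1874]
ee_rot: [[0.093, 0.996, 0.008], [0.996, -0.093, 0.003], [0.004, 0.008, -1.0]]
wrist_force: [1.0, 0.4, 0.1]
opening: 0.0854
grip_force: 0.0
```

Run:
```python
from go import *; from near import NEAR
go(.4725,-.344,.16,186.5)
```

```text
at [0.4403 0.2229 0.1874] th 84.66 t 26.8 open 0.0854 grip 0.0 F [1.  0.4 0.1] j7 -62
  shift units (before turn) [-1.8717  0.282   0.0861]  mm [-561.5   84.6   25.8] rows>= 14 turn rz 0.9094 (78.2 deg, rows 11) level rx,ry [ 0.0052 -0.0027]
  shift units if turned first [-0.108   1.8897  0.0861]
```

Call:
{"api": "send_rows", "payload": {
  "deltas": [
    [[-0.125,0.019,0.004,0,0,0,1],[-0.125,0.019,0.004,0,0,0,1],[-0.125,0.019,0.004,0,0,0,1],[-0.125,0.019,0.004,0,0,0,1],[-0.125,0.019,0.004,0,0,0,1],[-0.125,0.019,0.004,0,0,0,1],[-0.125,0.019,0.004,0,0,0,1],[-0.125,0.019,0.004,0,0,0,1],[-0.125,0.019,0.004,0,0,0,1],[-0.125,0.019,0.004,0,0,0,1]]
  ]
}}

```text
t: 27.67
tool_pos: [0.4588, -0.1604, 0.17]
ee_rot: [[0.094, 0.996, 0.0], [0.996, -0.094, -0.001], [-0.001, 0.0, -1.0]]
wrist_force: [0.6, -0.3, 0.4]
opening: 0.0851
grip_force: 0.0
```

Call:
{"api": "send_rows", "payload": {
  "deltas": [
    [[-0.125,0.019,0.004,0,0,0,1],[-0.125,0.019,0.004,0,0,0,1],[-0.125,0.019,0.004,0,0,0,1],[-0.125,0.019,0.004,0,0,0,1],[-0.12,0.016,0.004,0,0,0,1],[0,0,0,0,0,-0.079,1],[0,0,0,0,0,-0.079,1],[0,0,0,0,0,-0.079,1],[0,0,0,0,0,-0.079,1],[0,0,0,0,0,-0.079,1]]
  ]
}}

```text
t: 28.5
tool_pos: [0.4691, -0.3461, 0.1639]
ee_rot: [[-0.483, 0.876, -0.0], [0.876, 0.483, 0.0], [0.0, 0.0, -1.0]]
wrist_force: [-0.4, -0.4, 0.5]
opening: 0.0855
grip_force: 0.0
```

Call:
{"api": "send_rows", "payload": {
  "deltas": [
    [[0,0,0,0,0,-0.079,1],[0,0,0,0,0,-0.079,1],[0,0,0,0,0,-0.079,1],[0,0,0,0,0,-0.079,1],[0,0,0,0,0,-0.079,1],[0,0,0,0,0,-0.079,1],[0,0,0,0,0,-0.079,1],[0,0,0,0,0,-0.079,1],[0,0,0,0,0,-0.079,1],[0,0,0,0,0,-0.079,1]]
  ]
}}

```text
t: 29.33
tool_pos: [0.469, -0.3462, 0.1639]
ee_rot: [[-0.993, -0.118, -0.0], [-0.118, 0.993, 0.0], [0.0, 0.0, -1.0]]
wrist_force: [0.1, 1.3, -0.0]
opening: 0.0855
grip_force: 0.0
```

Run:
```python
from go import *; from near import NEAR
locate("pot_oblong",(.4725,-.344))
b=mask("top","pot_small_round",(.438,.2195));print(fit("top","pot_small_round",b[1],(.438,.2195,[0.]),z=.006) if b else b)
go(.4725,-.344,.039,186.5)
c=cams.get_image("side")[140:250,170:330];cv2.imwrite("pics/s2.png",cv2.resize(c,None,fx=4,fy=4))
```

```text
pot_oblong top [ 0.4714 -0.3447  5.6353] err 28.3 of 634 p 0.96
pot_oblong side [ 0.4722 -0.3415 10.5791] err 8.7 of 700 p 0.97
(array([0.4375, 0.221 , 8.7018]), np.float64(3.0513768196105957), np.float32(312.0))
 at [ 0.4692 -0.3461  0.1637] th -173.74 t 29.6 open 0.0856 grip 0.0 F [0.5 0.3 0.4] j7 89
  shift units (before turn) [-0.0117  0.0058  0.4157]  mm [ -3.5   1.7 124.7] rows>= 3 turn rz -0.0028 (-0.2 deg, rows 1) level rx,ry [0.0001 0.    ]
  shift units if turned first [-0.0117  0.0058  0.4157]
```

View pics/s2.png

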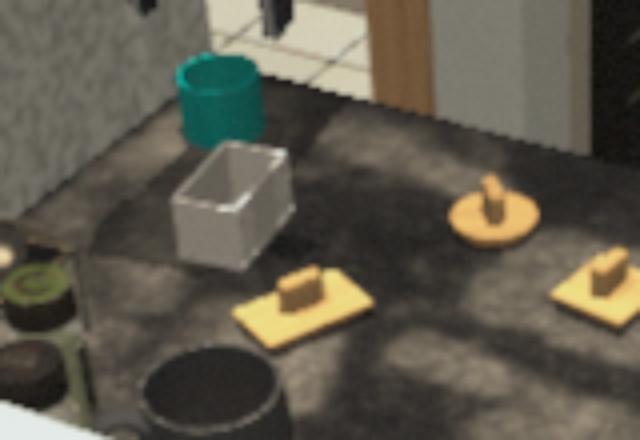

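The oblong pot stands upright and clear, with the oblong and round lids to its right. I'll grasp it now.

Call:
{"api": "send_rows", "payload": {
  "deltas": [
    [[-0.01,0.007,0.05,0,0,-0.012,1],[0,0,0.07,0,0,0,1],[0,0,0.07,0,0,0,1],[0,0,0.07,0,0,0,1],[0,0,0.06,0,0,0,1],[0,0,0.05,0,0,0,1],[0,0,0.044,0,0,0,1],[0,0,0,0,0,0,1],[0,0,0,0,0,0,0],[0,0,0,0,0,0,0]]
  ]
}}

```text
t: 30.47
tool_pos: [0.4728, -0.3437, 0.0402]
ee_rot: [[-0.991, -0.13, 0.001], [-0.13, 0.991, -0.0], [-0.001, -0.0, -1.0]]
wrist_force: [-0.3, 0.0, -0.1]
opening: 0.0638
grip_force: 0.0
```

Call:
{"api": "send_rows", "payload": {
  "deltas": [
    [[0,0,0,0,0,0,0],[0,0,0,0,0,0,0],[0,0,0,0,0,0,0],[0,0,0,0,0,0,0],[0,0,0,0,0,0,0],[0,0,0,0,0,0,0],[0,0,-0.02,0,0,0,0],[0,0,-0.08,0,0,0,0],[0,0,-0.12,0,0,0,0],[0,0,-0.12,0,0,0,0]]
  ]
}}

```text
t: 31.3
tool_pos: [0.4708, -0.3431, 0.1416]
ee_rot: [[-0.991, -0.131, -0.002], [-0.131, 0.991, 0.002], [0.002, 0.002, -1.0]]
wrist_force: [0.7, -1.6, -1.4]
opening: 0.0474
grip_force: 42.2
```

Run:
```python
from go import *
go(.4479,.3236,.14,174.7)
```

```text
at [ 0.4708 -0.3431  0.1416] th -172.49 t 31.3 open 0.0474 grip 42.2 F [ 0.7 -1.6 -1.4] j7 89
  shift units (before turn) [-0.2147  2.2132  0.01  ]  mm [-64.4 664.    3. ] rows>= 16 turn rz 0.1491 (12.8 deg, rows 2) level rx,ry [ 0.0015 -0.0014]
  shift units if turned first [0.2814 2.2057 0.01  ]
```

Call:
{"api": "send_rows", "payload": {
  "deltas": [
    [[-0.0126,0.13,0,0,0,0,0],[-0.0126,0.13,0,0,0,0,0],[-0.0126,0.13,0,0,0,0,0],[-0.0126,0.13,0,0,0,0,0],[-0.0126,0.13,0,0,0,0,0],[-0.0126,0.13,0,0,0,0,0],[-0.0126,0.13,0,0,0,0,0],[-0.0126,0.13,0,0,0,0,0],[-0.0126,0.13,0,0,0,0,0],[-0.0126,0.13,0,0,0,0,0]]
  ]
}}

```text
t: 32.13
tool_pos: [0.4579, 0.0492, 0.1415]
ee_rot: [[-0.992, -0.13, -0.0], [-0.13, 0.992, -0.001], [0.0, -0.001, -1.0]]
wrist_force: [0.7, -0.4, -1.7]
opening: 0.0472
grip_force: 42.3
```

Call:
{"api": "send_rows", "payload": {
  "deltas": [
    [[-0.0126,0.13,0,0,0,0,0],[-0.0126,0.13,0,0,0,0,0],[-0.0126,0.13,0,0,0,0,0],[-0.0126,0.13,0,0,0,0,0],[-0.0126,0.13,0,0,0,0,0],[-0.0126,0.13,0,0,0,0,0],[-0.0126,0.13,0,0,0,0,0],[0,0,0,0,0,0.05,0],[0,0,0,0,0,0.05,0],[0,0,0,0,0,0.05,0]]
  ]
}}

```text
t: 32.97
tool_pos: [0.4481, 0.3232, 0.1413]
ee_rot: [[-0.996, 0.095, -0.001], [0.095, 0.996, -0.0], [0.001, -0.0, -1.0]]
wrist_force: [0.1, -0.2, -2.4]
opening: 0.0469
grip_force: 42.3
```

Call:
{"api": "send_rows", "payload": {
  "deltas": [
    [[0,0,0,0,0,0,0],[0,0,0,0,0,0,0],[0,0,0,0,0,0,0],[0,0,0,0,0,0,0],[0,0,0,0,0,0,0],[0,0,0,0,0,0,0],[0,0,0,0,0,0,0],[0,0,0,0,0,0,0],[0,0,0,0,0,0,0],[0,0,0,0,0,0,0]]
  ]
}}

```text
t: 33.8
tool_pos: [0.4493, 0.322, 0.1414]
ee_rot: [[-0.996, 0.094, 0.0], [0.094, 0.996, 0.0], [-0.0, 0.0, -1.0]]
wrist_force: [-0.4, 0.5, -2.3]
opening: 0.0474
grip_force: 42.4
```

Run:
```python
from go import *
go(.4479,.3236,.0465,174.7)
```

```text
at [0.4493 0.322  0.1414] th 174.60 t 33.8 open 0.0474 grip 42.4 F [-0.4  0.5 -2.3] j7 8
  shift units (before turn) [0.0052 0.0049 0.3164]  mm [ 1.6  1.5 94.9] rows>= 3 turn rz -0.0011 (-0.1 deg, rows 1) level rx,ry [0. 0.]
  shift units if turned first [0.0052 0.0049 0.3164]
```

Call:
{"api": "send_rows", "payload": {
  "deltas": [
    [[0.003,0.005,0.05,0,0,0,0],[0,0,0.06,0,0,0,0],[0,0,0.06,0,0,0,0],[0,0,0.04,0,0,0,0],[0,0,0.02,0,0,0,0],[0,0,0.02,0,0,0,0],[0,0,0.02,0,0,0,0],[0,0,0.02,0,0,0,0],[0,0,0.015,0,0,0,0],[0,0,0.012,0,0,0,0]]
  ]
}}

```text
t: 34.63
tool_pos: [0.4487, 0.3237, 0.0466]
ee_rot: [[-0.996, 0.094, 0.0], [0.094, 0.996, -0.0], [-0.0, -0.0, -1.0]]
wrist_force: [-13.1, -14.7, 45.5]
opening: 0.0472
grip_force: 47.9
```

Call:
{"api": "send_rows", "payload": {
  "deltas": [
    [[0,0,0,0,0,0,0],[0,0,0,0,0,0,0],[0,0,0,0,0,0,0],[0,0,0,0,0,0,0],[0,0,0,0,0,0,0],[0,0,0,0,0,0,0],[0,0,0,0,0,0,0],[0,0,0,0,0,0,0],[0,0,0,0,0,0,0],[0,0,0,0,0,0,0]]
  ]
}}

```text
t: 35.47
tool_pos: [0.4488, 0.3239, 0.0468]
ee_rot: [[-0.996, 0.094, 0.001], [0.094, 0.996, 0.0], [-0.001, 0.001, -1.0]]
wrist_force: [-1.1, 0.0, 5.7]
opening: 0.0474
grip_force: 43.3
```

Call:
{"api": "send_rows", "payload": {
  "deltas": [
    [[0,0,0,0,0,0,0.75],[0,0,0,0,0,0,0.75],[0,0,0,0,0,0,0.75],[0,0,0,0,0,0,0.75],[0,0,-0.03,0,0,0,0.75],[0,0,-0.08,0,0,0,0.75],[0,0,-0.12,0,0,0,0.75],[0,0,-0.12,0,0,0,1],[0.05,-0.05,-0.1,0,0,0,1],[0,-0.1,0,0,0,0,1]]
  ]
}}

```text
t: 36.3
tool_pos: [0.4286, 0.2869, 0.1881]
ee_rot: [[-0.996, 0.087, 0.007], [0.087, 0.996, 0.009], [-0.006, 0.009, -1.0]]
wrist_force: [1.3, 0.7, 1.2]
opening: 0.0854
grip_force: 0.0
```

Call:
{"api": "send_rows", "payload": {
  "deltas": [
    [[0,-0.12,0,0,0,0,1],[0,-0.12,0,0,0,0,1],[0,-0.12,0,0,0,0,1],[0,-0.12,0,0,0,0,1],[0,-0.12,0,0,0,0,1],[0,-0.12,0,0,0,0,1],[0,0,0,0,0,0,1],[0,0,0,0,0,0,1],[0,0,0,0,0,0,1],[0,0,0,0,0,0,1]]
  ]
}}

```text
t: 37.13
tool_pos: [0.4093, 0.0666, 0.1818]
ee_rot: [[-0.996, 0.092, 0.001], [0.092, 0.996, 0.0], [-0.001, 0.001, -1.0]]
wrist_force: [0.7, -0.0, -0.2]
opening: 0.0854
grip_force: 0.0
```

```bash
cat > pk.py <<'E'
POCK=dict(oblong=(.4476,.3226),square=(.5472,.3134),large_round=(.5376,.2098),small_round=(.438,.219))
E
python3 - <<'E'
from go import *; from near import NEAR; from pk import POCK
im=cams.get_image("top")
for k,p in POCK.items():
    b=mask("top","pot_"+k,p);print(k,b and (b[0],fit("top","pot_"+k,b[1],(*p,[-.09]),z=.006)))
for n in NEAR:
    if n[:3]=="lid": locate(n,NEAR[n],("top",),False)
cv2.imwrite("pics/t3.png",cv2.resize(im[180:330,160:480],None,fx=2.5,fy=2.5,interpolation=cv2.INTER_CUBIC))
go(.447,.053,.16,-57)
E
```

```text
oblong (np.float64(52.60070676798873), (array([ 0.4476,  0.3226, -5.1566]), np.float64(438.76422119140625), np.float32(473.0)))
square (np.float64(1.858702063122006), (array([ 0.5481,  0.3126, -6.6931]), np.float64(11.413599014282227), np.float32(540.0)))
large_round (np.float64(1.6309361532434037), (array([ 0.5372,  0.2103, -0.4409]), np.float64(5.177642345428467), np.float32(458.0)))
small_round (np.float64(1.8024082953741356), (array([ 0.4379,  0.2205, -1.8526]), np.float64(4.598306179046631), np.float32(282.0)))
lid_oblong top [ 0.4874 -0.2436  0.7183] err 44.8 of 61 p 0.49
lid_square top [  0.4293  -0.0817 -95.392 ] err 68.8 of 299 p 0.52
lid_large_round top [  0.3831  -0.1871 -67.56  ] err 135.5 of 205 p 0.58
lid_small_round top [  0.4471   0.0517 -83.1378] err 11.8 of 161 p 0.73
 at [0.409  0.0656 0.1813] th 174.66 t 37.6 open 0.0853 grip 0.0 F [0.6 0.1 0.8] j7 34
  shift units (before turn) [-0.13   -0.0301  0.071 ]  mm [-39.   -9.   21.3] rows>= 2 turn rz 0.6011 (51.7 deg, rows 8) level rx,ry [0. 0.]
  shift units if turned first [-0.1043  0.0832  0.071 ]
```

View pics/t3.png

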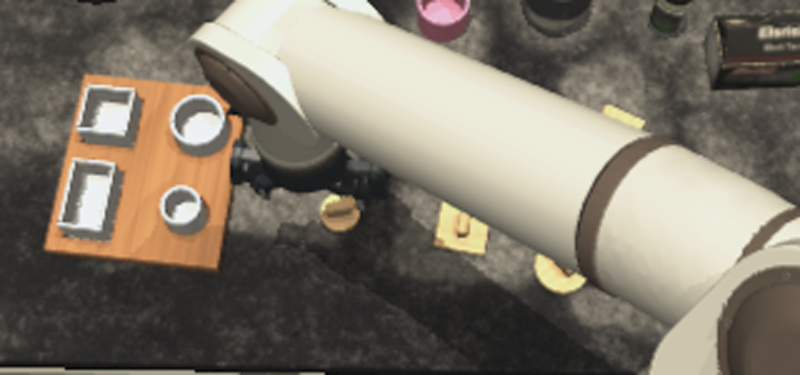

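All four pots are down in their pockets, while the arm hides some of the lids. I'll check the bar directions on the clear first pictures.

Run:
```python
from h import *
F=dict(lid_oblong=[(.5365,-.2509,-25.3),(.5365,-.2485,-15.8)],lid_square=[(.4324,-.0841,-100.8),(.4312,-.081,-10.3)],lid_large_round=[(.3896,-.1907,-13.6),(.3895,-.188,28.6)],lid_small_round=[(.4471,.0523,-56.6),(.4438,.055,-73.4)])
rows=[]
for j,c in enumerate(("top","side")):
    im=cv2.imread(f"pics/{c}0.png");r=[]
    for n,fs in F.items():
        u,v=proj(c,np.array([[*fs[j][:2],.015]]))[0].round().astype(int)
        a=cv2.resize(im[v-12:v+13,u-18:u+19],None,fx=5,fy=5,interpolation=cv2.INTER_CUBIC);b=a.copy()
        bar=np.array([[1,1],[-1,1],[-1,-1],[1,-1]])*[.015,.006]
        for z in(.012,.035):
            q=(proj(c,pose(np.c_[bar,np.full(4,z)],fs[j][0],fs[j][1],np.radians(fs[j][2])))-[u-18,v-12]+.5)*5
            cv2.polylines(b,[q.astype(np.int32)],True,(255,0,0) if z<.02 else (0,0,255),1)
        r.append(np.vstack([a,b]))
    rows.append(np.hstack(r))
cv2.imwrite("pics/lids.png",np.vstack(rows))
```

```text
(no output)
```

View pics/lids.png

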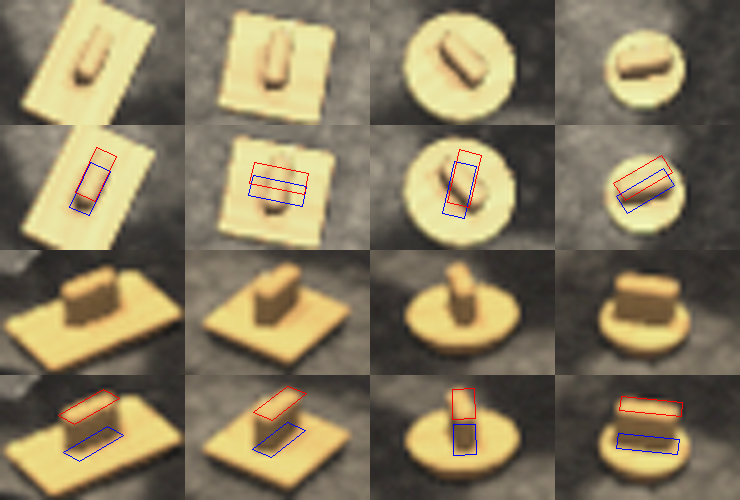

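The bars read: square lid about -10.5°, oblong about -24°, large round about +42°, small round about -80°. I'll start with the small round lid.

Call:
{"api": "send_rows", "payload": {
  "deltas": [
    [[-0.065,-0.015,0.035,0,0,0,0.5],[-0.065,-0.015,0.035,0,0,0,0.5],[0,0,0,0,0,0.079,0.5],[0,0,0,0,0,0.079,0.5],[0,0,0,0,0,0.079,0.5],[0,0,0,0,0,0.079,0.5],[0,0,0,0,0,0.079,0.5],[0,0,0,0,0,0.079,0.5],[0,0,0,0,0,0.079,0.5],[0,0,0,0,0,0.079,0.5]]
  ]
}}

```text
t: 38.42
tool_pos: [0.4471, 0.0526, 0.1603]
ee_rot: [[-0.499, 0.866, 0.0], [0.866, 0.499, 0.0], [0.0, 0.0, -1.0]]
wrist_force: [-0.3, 1.2, -1.1]
opening: 0.0428
grip_force: 0.0
```

Call:
{"api": "send_rows", "payload": {
  "deltas": [
    [[0,0,0,0,0,0.079,0.5],[0,0,0,0,0,0.079,0.5],[0,0,0,0,0,0.079,0.5],[0,0,0.03,0,0,0,0.5],[0,0,0.03,0,0,0,0.5],[0,0,0.03,0,0,0,0.5],[0,0,0.03,0,0,0,0.5],[0,0,0,0,0,0,0.5],[0,0,0,0,0,0,0.5],[0,0,0,0,0,0,0.5]]
  ]
}}

```text
t: 39.25
tool_pos: [0.447, 0.0528, 0.1241]
ee_rot: [[-0.173, 0.985, -0.001], [0.985, 0.173, 0.001], [0.001, -0.0, -1.0]]
wrist_force: [0.7, -1.1, -0.3]
opening: 0.0422
grip_force: 0.0
```

Run:
```python
from go import *
go(.4473,.0533,.034,100)
c=cams.get_image("side");u,v=proj("side",np.array([[.447,.053,.03]]))[0].astype(int)
cv2.imwrite("pics/s4.png",cv2.resize(c[v-45:v+35,u-55:u+55],None,fx=5,fy=5,interpolation=cv2.INTER_CUBIC))
locate("lid_small_round",(.447,.053),("top",))
```

```text
at [0.447  0.0528 0.1241] th 99.97 t 39.2 open 0.0422 grip 0.0 F [ 0.7 -1.1 -0.3] j7 -31
  shift units (before turn) [0.0011 0.0014 0.3004]  mm [ 0.3  0.4 90.1] rows>= 3 turn rz -0.0004 (-0.0 deg, rows 1) level rx,ry [-0.0003 -0.0005]
  shift units if turned first [0.0011 0.0014 0.3004]
lid_small_round top [  0.444    0.0464 -72.9026] err 107.7 of 55 p 0.41
```

View pics/s4.png

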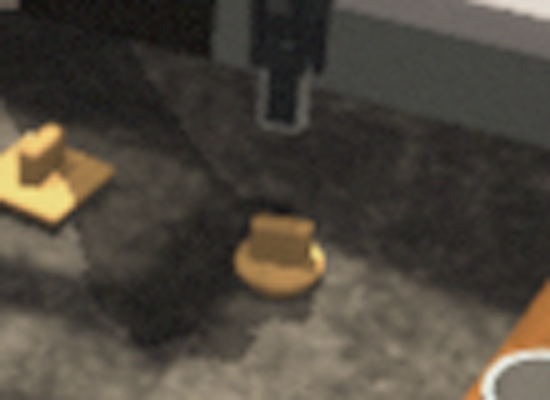

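The gripper is straight above the small lid at (280,255) with its bar lined up, so I'll descend and grip.

Call:
{"api": "send_rows", "payload": {
  "deltas": [
    [[0.001,0.001,0.05,0,0,0,0.5],[0,0,0.06,0,0,0,0.5],[0,0,0.06,0,0,0,0.5],[0,0,0.05,0,0,0,0.5],[0,0,0.04,0,0,0,0.5],[0,0,0.02,0,0,0,0.5],[0,0,0.02,0,0,0,0.5],[0,0,0,0,0,0,0.5],[0,0,0,0,0,0,0],[0,0,0,0,0,0,0]]
  ]
}}

```text
t: 40.23
tool_pos: [0.4478, 0.053, 0.0349]
ee_rot: [[-0.172, 0.985, 0.001], [0.985, 0.172, 0.0], [-0.0, 0.001, -1.0]]
wrist_force: [0.4, 0.2, -0.2]
opening: 0.0192
grip_force: 0.0
```

Call:
{"api": "send_rows", "payload": {
  "deltas": [
    [[0,0,0,0,0,0,0],[0,0,0,0,0,0,0],[0,0,0,0,0,0,0],[0,0,0,0,0,0,0],[0,0,0,0,0,0,0],[0,0,0,0,0,0,0],[0,0,0,0,0,0,0],[0,0,0,0,0,0,0],[0,0,0,0,0,0,0],[0,0,0,0,0,0,0]]
  ]
}}

```text
t: 41.07
tool_pos: [0.448, 0.053, 0.0351]
ee_rot: [[-0.172, 0.985, 0.002], [0.985, 0.172, -0.0], [-0.001, 0.002, -1.0]]
wrist_force: [0.1, -0.3, 6.3]
opening: 0.0112
grip_force: 40.1
```

Call:
{"api": "send_rows", "payload": {
  "deltas": [
    [[0,0,-0.02,0,0,0,0],[0,0,-0.05,0,0,0,0],[0,0,-0.1,0,0,0,0],[0,0,-0.1,0,0,0,0],[0,0,-0.1,0,0,0,0],[0,0,-0.03,0,0,0,0],[0,0,0,0,0,0,0],[0,0,0,0,0,0,0],[0,0,0,0,0,0,0],[0,0,0,0,0,0,0]]
  ]
}}

```text
t: 41.9
tool_pos: [0.4462, 0.0526, 0.153]
ee_rot: [[-0.172, 0.985, -0.003], [0.985, 0.172, 0.0], [0.0, -0.003, -1.0]]
wrist_force: [0.6, -0.1, -0.7]
opening: 0.0114
grip_force: 39.2
```

Run:
```python
from go import *
go(.4381,.2215,.15,100)
```

```text
at [0.4462 0.0526 0.153 ] th 99.91 t 41.9 open 0.0114 grip 39.2 F [ 0.6 -0.1 -0.7] j7 -28
  shift units (before turn) [0.5593 0.0705 0.0101]  mm [167.8  21.1   3. ] rows>= 5 turn rz -0.0010 (-0.1 deg, rows 1) level rx,ry [-0.0017 -0.0003]
  shift units if turned first [0.5592 0.0713 0.0101]
```

Call:
{"api": "send_rows", "payload": {
  "deltas": [
    [[0.093,0.012,0,0,0,0,0],[0.093,0.012,0,0,0,0,0],[0.093,0.012,0,0,0,0,0],[0.093,0.012,0,0,0,0,0],[0.093,0.012,0,0,0,0,0],[0.093,0.012,0,0,0,0,0],[0,0,0,0,0,0,0],[0,0,0,0,0,0,0],[0,0,0,0,0,0,0],[0,0,0,0,0,0,0]]
  ]
}}

```text
t: 42.73
tool_pos: [0.4395, 0.22, 0.1534]
ee_rot: [[-0.171, 0.985, -0.002], [0.985, 0.171, -0.001], [-0.001, -0.002, -1.0]]
wrist_force: [0.2, -0.2, -0.5]
opening: 0.0111
grip_force: 39.2
```

Call:
{"api": "send_rows", "payload": {
  "deltas": [
    [[0,0,0,0,0,0,0],[0,0,0,0,0,0,0],[0,0,0,0,0,0,0],[0,0,0,0,0,0,0],[0,0,0,0,0,0,0],[0,0,0,0,0,0,0],[0,0,0,0,0,0,0],[0,0,0,0,0,0,0],[0,0,0,0,0,0,0],[0,0,0,0,0,0,0]]
  ]
}}

```text
t: 43.57
tool_pos: [0.4398, 0.2215, 0.1543]
ee_rot: [[-0.172, 0.985, 0.0], [0.985, 0.172, -0.0], [-0.0, 0.0, -1.0]]
wrist_force: [0.9, 0.4, -0.8]
opening: 0.0111
grip_force: 39.2
```

Run:
```python
from go import *
go(.438,.2215,.095,100)
c=cams.get_image("side");u,v=proj("side",np.array([[.438,.2215,.09]]))[0].astype(int)
cv2.imwrite("pics/s5.png",cv2.resize(c[v-40:v+40,u-55:u+55],None,fx=5,fy=5,interpolation=cv2.INTER_CUBIC))
```

```text
at [0.4398 0.2215 0.1543] th 99.92 t 43.6 open 0.0111 grip 39.2 F [ 0.9  0.4 -0.8] j7 -48
  shift units (before turn) [ 0.0009 -0.0058  0.1978]  mm [ 0.3 -1.8 59.3] rows>= 2 turn rz -0.0009 (-0.1 deg, rows 1) level rx,ry [0.0001 0.    ]
  shift units if turned first [ 0.0009 -0.0058  0.1978]
```

View pics/s5.png

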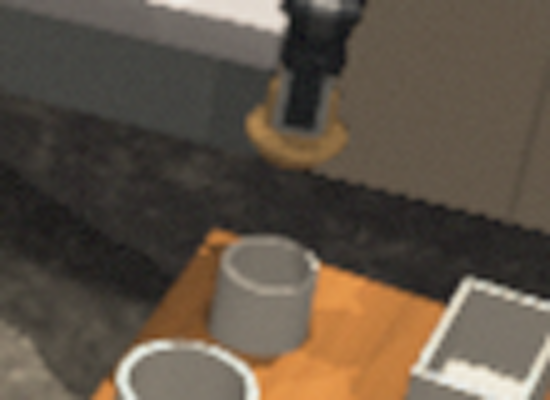

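The lid is held level above the small round pot. I'll lower it slowly.

Call:
{"api": "send_rows", "payload": {
  "deltas": [
    [[0.001,-0.006,0.05,0,0,0,0],[0,0,0.06,0,0,0,0],[0,0,0.06,0,0,0,0],[0,0,0.025,0,0,0,0],[0,0,0.01,0,0,0,0],[0,0,0.01,0,0,0,0],[0,0,0.01,0,0,0,0],[0,0,0.01,0,0,0,0],[0,0,0.01,0,0,0,0],[0,0,0,0,0,0,0]]
  ]
}}

```text
t: 44.45
tool_pos: [0.4385, 0.2218, 0.082]
ee_rot: [[-0.172, 0.985, 0.002], [0.985, 0.172, -0.001], [-0.001, 0.002, -1.0]]
wrist_force: [-2.4, -1.4, 11.0]
opening: 0.0111
grip_force: 40.8
```

Run:
```python
from go import *
go(.438,.2215,.082,100)
```

```text
at [0.4385 0.2218 0.082 ] th 99.91 t 44.5 open 0.0111 grip 40.8 F [-2.4 -1.4 11. ] j7 -55
  shift units (before turn) [-0.0007 -0.0019  0.0002]  mm [-0.2 -0.6  0. ] rows>= 1 turn rz -0.0010 (-0.1 deg, rows 1) level rx,ry [0.001  0.0007]
  shift units if turned first [-0.0007 -0.0019  0.0002]
```

Call:
{"api": "send_rows", "payload": {
  "deltas": [
    [[0,0,0,0,0,0,0.4],[0,0,0,0,0,0,0.4],[0,0,0,0,0,0,0.4],[0,0,0,0,0,0,0.4],[0,0,-0.03,0,0,0,0.4],[0,0,-0.08,0,0,0,0.4],[0,0,-0.12,0,0,0,0.5],[0,0,-0.1,0,0,0,0.5],[0,0,0,0,0,0,0.5],[0,0,0,0,0,0,0.5]]
  ]
}}

```text
t: 45.28
tool_pos: [0.4392, 0.222, 0.1819]
ee_rot: [[-0.172, 0.985, 0.004], [0.985, 0.172, 0.001], [0.0, 0.004, -1.0]]
wrist_force: [-0.1, -0.5, 0.3]
opening: 0.0427
grip_force: 0.0
```

Run:
```python
from go import *; from near import NEAR
im=cams.get_image("top")
for n in ("lid_square","lid_large_round","lid_oblong"): locate(n,NEAR[n],("top",),False)
b=mask("top","lid_small_round",(.438,.221));print(b and (b[0],fit("top","lid_small_round",b[1],(.438,.2205,[-1.4]),z=.047)))
go(.4325,-.083,.15,169.5)
```

```text
lid_square top none None
lid_large_round top none None
lid_oblong top none 67.22358110894986
(np.float64(4.047164970607913), (array([  0.4372,   0.2182, -66.8498]), np.float64(10.441615104675293), np.float32(183.0)))
 at [0.4372 0.221  0.1788] th 99.92 t 45.5 open 0.0429 grip 0.0 F [0.6 0.6 0.3] j7 -46
  shift units (before turn) [-0.9954 -0.1896  0.0969]  mm [-298.6  -56.9   29.1] rows>= 8 turn rz -0.8096 (-69.6 deg, rows 10) level rx,ry [-0.0014  0.0002]
  shift units if turned first [-0.1695 -0.999   0.0969]
```

Call:
{"api": "send_rows", "payload": {
  "deltas": [
    [[-0.11,-0.021,0.005,0,0,0,0.5],[-0.11,-0.021,0.005,0,0,0,0.5],[-0.11,-0.021,0.005,0,0,0,0.5],[-0.11,-0.021,0.005,0,0,0,0.5],[-0.11,-0.021,0.005,0,0,0,0.5],[-0.11,-0.021,0.005,0,0,0,0.5],[-0.11,-0.021,0.005,0,0,0,0.5],[-0.11,-0.021,0.005,0,0,0,0.5],[-0.11,-0.021,0.005,0,0,0,0.5],[0,0,0,0,0,-0.0735,0.5]]
  ]
}}

```text
t: 46.37
tool_pos: [0.4319, -0.0878, 0.1649]
ee_rot: [[-0.271, 0.963, -0.003], [0.963, 0.271, -0.002], [-0.001, -0.004, -1.0]]
wrist_force: [1.0, 0.3, -0.7]
opening: 0.0428
grip_force: 0.0
```

Call:
{"api": "send_rows", "payload": {
  "deltas": [
    [[0,0,0,0,0,-0.0735,0.5],[0,0,0,0,0,-0.0735,0.5],[0,0,0,0,0,-0.0735,0.5],[0,0,0,0,0,-0.0735,0.5],[0,0,0,0,0,-0.0735,0.5],[0,0,0,0,0,-0.0735,0.5],[0,0,0,0,0,-0.0735,0.5],[0,0,0,0,0,-0.0735,0.5],[0,0,0,0,0,-0.0735,0.5],[0,0,0,0,0,-0.0735,0.5]]
  ]
}}

```text
t: 47.2
tool_pos: [0.4327, -0.0806, 0.1656]
ee_rot: [[-0.984, 0.178, -0.001], [0.178, 0.984, 0.001], [0.001, 0.001, -1.0]]
wrist_force: [-0.5, 0.7, -0.5]
opening: 0.0429
grip_force: 0.0
```

Run:
```python
from go import *; from near import NEAR
cams.get_image("side")
for n in ("lid_square","lid_large_round","lid_oblong"): locate(n,NEAR[n],("side",),False)
cams.get_image("top")
for n in ("lid_square","lid_large_round","lid_oblong"): locate(n,NEAR[n],("top",),False)
b=mask("top","lid_small_round",(.438,.221));print(b and (b[0],fit("top","lid_small_round",b[1],(.438,.2205,[-1.4]),z=.047)))
go(.4325,-.083,.034,169.5)
```

```text
lid_square side [  0.4305  -0.0817 -12.0264] err 15.0 of 303 p 0.77
lid_large_round side [ 0.3881 -0.1899 21.627 ] err 3.2 of 284 p 0.82
lid_oblong side [  0.5355  -0.2473 -25.155 ] err 3.9 of 425 p 0.79
lid_square top [ 0.4329 -0.0849 -9.0871] err 4.8 of 392 p 0.83
lid_large_round top [  0.3903  -0.1897 -22.5285] err 21.4 of 323 p 0.80
lid_oblong top none 70.0971247787698
(np.float64(4.742312055685537), (array([  0.4379,   0.2211, -67.2343]), np.float64(0.9968947172164917), np.float32(211.0)))
 at [ 0.4332 -0.0809  0.1663] th 169.34 t 47.6 open 0.0430 grip 0.0 F [ 0.2 -0.8 -0.9] j7 48
  shift units (before turn) [ 0.0011 -0.007   0.4412]  mm [  0.3  -2.1 132.3] rows>= 4 turn rz -0.0019 (-0.2 deg, rows 1) level rx,ry [-0.0003  0.0001]
  shift units if turned first [ 0.0011 -0.007   0.4412]
```

The small round lid fits its seated pose almost exactly (error 1.0 px). Next is the square lid.

Call:
{"api": "send_rows", "payload": {
  "deltas": [
    [[0.001,-0.007,0.06,0,0,-0.001,0.5],[0,0,0.09,0,0,0,0.5],[0,0,0.09,0,0,0,0.5],[0,0,0.08,0,0,0,0.5],[0,0,0.06,0,0,0,0.5],[0,0,0.04,0,0,0,0.5],[0,0,0.019,0,0,0,0.5],[0,0,0,0,0,0,0.5],[0,0,0,0,0,0,0],[0,0,0,0,0,0,0]]
  ]
}}

```text
t: 48.48
tool_pos: [0.4332, -0.0829, 0.0354]
ee_rot: [[-0.983, 0.183, 0.001], [0.183, 0.983, -0.0], [-0.001, -0.0, -1.0]]
wrist_force: [0.1, 0.4, -0.0]
opening: 0.0192
grip_force: 0.0
```

Call:
{"api": "send_rows", "payload": {
  "deltas": [
    [[0,0,0,0,0,0,0],[0,0,0,0,0,0,0],[0,0,0,0,0,0,0],[0,0,0,0,0,0,0],[0,0,0,0,0,0,0],[0,0,0,0,0,0,0],[0,0,0,0,0,0,0],[0,0,0,0,0,0,0],[0,0,0,0,0,0,0],[0,0,0,0,0,0,0]]
  ]
}}

```text
t: 49.32
tool_pos: [0.4333, -0.083, 0.0355]
ee_rot: [[-0.983, 0.183, 0.002], [0.183, 0.983, -0.001], [-0.002, -0.0, -1.0]]
wrist_force: [-1.0, 0.1, 7.8]
opening: 0.0109
grip_force: 40.2
```

Call:
{"api": "send_rows", "payload": {
  "deltas": [
    [[0,0,-0.02,0,0,0,0],[0,0,-0.05,0,0,0,0],[0,0,-0.1,0,0,0,0],[0,0,-0.1,0,0,0,0],[0,0,-0.1,0,0,0,0],[0,0,-0.03,0,0,0,0],[0,0,0,0,0,0,0],[0,0,0,0,0,0,0],[0,0,0,0,0,0,0],[0,0,0,0,0,0,0]]
  ]
}}

```text
t: 50.15
tool_pos: [0.4315, -0.0829, 0.1534]
ee_rot: [[-0.983, 0.182, -0.002], [0.182, 0.983, 0.001], [0.002, 0.0, -1.0]]
wrist_force: [1.0, 0.3, -0.8]
opening: 0.0107
grip_force: 39.2
```

Run:
```python
from go import *
go(.548,.3142,.154,174.3)
```

```text
at [ 0.4315 -0.0829  0.1534] th 169.49 t 50.1 open 0.0107 grip 39.2 F [ 1.   0.3 -0.8] j7 48
  shift units (before turn) [-0.1405  1.3722 -0.0023]  mm [-42.1 411.7  -0.7] rows>= 10 turn rz -0.0560 (-4.8 deg, rows 1) level rx,ry [ 0.0001 -0.0015]
  shift units if turned first [-0.2551  1.3556 -0.0023]
```

Call:
{"api": "send_rows", "payload": {
  "deltas": [
    [[-0.0129,0.1247,0,0,0,0,0],[-0.0129,0.1247,0,0,0,0,0],[-0.0129,0.1247,0,0,0,0,0],[-0.0129,0.1247,0,0,0,0,0],[-0.0129,0.1247,0,0,0,0,0],[-0.0129,0.1247,0,0,0,0,0],[-0.0129,0.1247,0,0,0,0,0],[-0.0129,0.1247,0,0,0,0,0],[-0.0129,0.1247,0,0,0,0,0],[-0.0129,0.1247,0,0,0,0,0]]
  ]
}}

```text
t: 50.98
tool_pos: [0.5383, 0.2795, 0.1526]
ee_rot: [[-0.983, 0.182, -0.002], [0.182, 0.983, -0.002], [0.002, -0.002, -1.0]]
wrist_force: [1.0, 0.5, 0.1]
opening: 0.011
grip_force: 39.2
```

Call:
{"api": "send_rows", "payload": {
  "deltas": [
    [[-0.0129,0.1247,0,0,0,0,0],[0,0,0,0,0,-0.058,0],[0,0,0,0,0,0,0],[0,0,0,0,0,0,0],[0,0,0,0,0,0,0],[0,0,0,0,0,0,0],[0,0,0,0,0,0,0],[0,0,0,0,0,0,0],[0,0,0,0,0,0,0],[0,0,0,0,0,0,0]]
  ]
}}

```text
t: 51.82
tool_pos: [0.5498, 0.3134, 0.1548]
ee_rot: [[-0.995, 0.097, 0.0], [0.097, 0.995, -0.0], [-0.0, -0.0, -1.0]]
wrist_force: [0.3, 0.3, 0.0]
opening: 0.0111
grip_force: 39.3
```

Run:
```python
from go import *
go(.5485,.3142,.082,174.6)
c=cams.get_image("side");u,v=proj("side",np.array([[.548,.314,.09]]))[0].astype(int)
cv2.imwrite("pics/s6.png",cv2.resize(c[v-40:v+40,u-55:u+55],None,fx=5,fy=5,interpolation=cv2.INTER_CUBIC))
```

```text
at [0.5498 0.3134 0.1548] th 174.41 t 51.8 open 0.0111 grip 39.3 F [0.3 0.3 0. ] j7 19
  shift units (before turn) [0.0045 0.0023 0.2427]  mm [ 1.4  0.7 72.8] rows>= 2 turn rz -0.0022 (-0.2 deg, rows 1) level rx,ry [-0.0001  0.0003]
  shift units if turned first [0.0045 0.0023 0.2427]
```

View pics/s6.png

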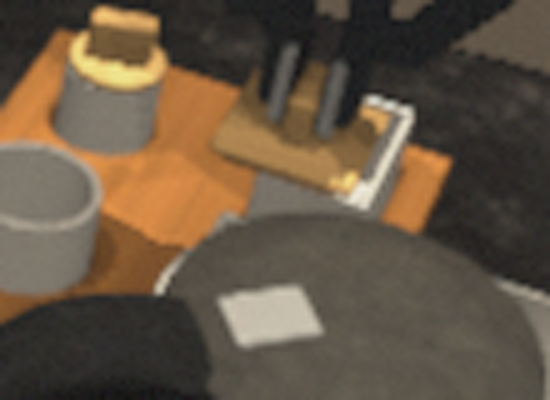

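The small lid sits flat at upper left, and the square lid is held over its pot (the kettle hides part of the view). I'll lower it.

Call:
{"api": "send_rows", "payload": {
  "deltas": [
    [[0.0045,0.0025,0.05,0,0,-0.002,0],[0,0,0.06,0,0,0,0],[0,0,0.06,0,0,0,0],[0,0,0.025,0,0,0,0],[0,0,0.01,0,0,0,0],[0,0,0.01,0,0,0,0],[0,0,0.01,0,0,0,0],[0,0,0.01,0,0,0,0],[0,0,0.009,0,0,0,0],[0,0,0,0,0,0,0]]
  ]
}}

```text
t: 52.7
tool_pos: [0.5485, 0.3154, 0.0826]
ee_rot: [[-0.996, 0.093, 0.001], [0.093, 0.996, 0.0], [-0.001, 0.001, -1.0]]
wrist_force: [-1.6, -1.4, 4.4]
opening: 0.0113
grip_force: 40.0
```

Run:
```python
from go import *
go(.5485,.3142,.0825,174.6)
```

```text
at [0.5485 0.3154 0.0826] th 174.64 t 52.7 open 0.0113 grip 40.0 F [-1.6 -1.4  4.4] j7 16
  shift units (before turn) [-0.0002 -0.0038  0.0004]  mm [-0.1 -1.2  0.1] rows>= 1 turn rz 0.0005 (0.0 deg, rows 1) level rx,ry [0.0003 0.0008]
  shift units if turned first [-0.0002 -0.0038  0.0004]
```

Call:
{"api": "send_rows", "payload": {
  "deltas": [
    [[0,0,0,0,0,0,0.4],[0,0,0,0,0,0,0.4],[0,0,0,0,0,0,0.4],[0,0,0,0,0,0,0.4],[0,0,-0.03,0,0,0,0.4],[0,0,-0.08,0,0,0,0.4],[0,0,-0.12,0,0,0,0.5],[0,0,-0.1,0,0,0,0.5],[0,0,0,0,0,0,0.5],[0,0,0,0,0,0,0.5]]
  ]
}}

```text
t: 53.53
tool_pos: [0.5492, 0.3159, 0.1833]
ee_rot: [[-0.996, 0.093, 0.004], [0.093, 0.996, 0.002], [-0.004, 0.002, -1.0]]
wrist_force: [-0.2, -1.1, 0.1]
opening: 0.0428
grip_force: 0.0
```

Run:
```python
from go import *
F=dict(lid_large_round=(.3896,-.1907),lid_square=(.4324,-.0841),lid_oblong=(.5365,-.2509))
bar=np.array([[1,1],[-1,1],[-1,-1],[1,-1]])*[.015,.006]
bar=np.vstack([np.linspace(bar[i],bar[(i+1)%4],30,endpoint=False) for i in range(4)])
for n,p in F.items():
    for c,off in(("top",(0,0)),("side",(0,.003))):
        g=cv2.cvtColor(cv2.imread(f"pics/{c}0.png"),cv2.COLOR_BGR2GRAY).astype(np.float32)
        gm=np.hypot(cv2.Sobel(g,cv2.CV_32F,1,0),cv2.Sobel(g,cv2.CV_32F,0,1))
        res=[]
        for a in range(-90,90,3):
            best=0
            for i in(-2,-1,0,1,2):
                for j in(-2,-1,0,1,2):
                    q=proj(c,pose(np.c_[bar,np.full(len(bar),.035)],p[0]+off[0]+i/1e3,p[1]+off[1]+j/1e3,np.radians(a))).astype(np.float32)
                    best=max(best,cv2.remap(gm,q[:,:1],q[:,1:],cv2.INTER_LINEAR).mean())
            res.append((round(float(best)),a))
        print(n,c,sorted(res)[::-1][:5])
go(.3898,-.1897,.15,42)
```

```text
lid_large_round top [(215, -42), (214, -45), (213, -39), (212, -48), (211, -36)]
lid_large_round side [(294, 42), (294, 27), (293, 45), (293, 39), (293, 24)]Traceback (most recent call last):
  File "<stdin>", line 14, in <module>
  File "h.py", line 19, in proj
    K=cams.calibration(c);q=(P-K["xyz"])@K["orientation"]@K["mtx"].T
ValueError: time passes only in moves, steps and waits
```

Call:
{"api": "send_rows", "payload": {
  "deltas": [
    [[0.0263,-0.1233,0,0,0,0,0.5],[0.0263,-0.1233,0,0,0,0,0.5],[0.0263,-0.1233,0,0,0,0,0.5],[0.0263,-0.1233,0,0,0,0,0.5],[0.0263,-0.1233,0,0,0,0,0.5],[0.0263,-0.1233,0.01,0,0,0,0.5],[0.0263,-0.1233,0.01,0,0,0,0.5],[0.0263,-0.1233,0.01,0,0,0,0.5],[0.0263,-0.1233,0.01,0,0,0,0.5],[0.0263,-0.1233,0.01,0,0,0,0.5]]
  ]
}}

```text
t: 54.37
tool_pos: [0.4335, -0.0479, 0.1646]
ee_rot: [[-0.996, 0.093, -0.001], [0.093, 0.996, -0.0], [0.001, -0.0, -1.0]]
wrist_force: [0.8, -0.6, 0.4]
opening: 0.0422
grip_force: 0.0
```

Call:
{"api": "send_rows", "payload": {
  "deltas": [
    [[0.0263,-0.1233,0.01,0,0,0,0.5],[0.0263,-0.1233,0.01,0,0,0,0.5],[0.0263,-0.1233,0.01,0,0,0,0.5],[0.0263,-0.1233,0.01,0,0,0,0.5],[0,0,0,0,0,-0.0726,0.5],[0,0,0,0,0,-0.0726,0.5],[0,0,0,0,0,-0.0726,0.5],[0,0,0,0,0,-0.0726,0.5],[0,0,0,0,0,-0.0726,0.5],[0,0,0,0,0,-0.0726,0.5]]
  ]
}}

```text
t: 55.2
tool_pos: [0.389, -0.1904, 0.1526]
ee_rot: [[-0.845, -0.535, -0.001], [-0.535, 0.845, 0.001], [0.001, 0.002, -1.0]]
wrist_force: [0.3, 0.6, -0.2]
opening: 0.043
grip_force: 0.0
```

Run:
```python
from go import *; from near import NEAR
cams.get_image("top")
b=mask("top","lid_square",(.548,.313));print(b and (b[0],fit("top","lid_square",b[1],(.548,.313,[-.09]),z=.047)))
for n in ("lid_large_round","lid_oblong"): locate(n,NEAR[n],("top",),False)
c=cams.get_image("side");locate("lid_large_round",(.39,-.19),("side",),False)
go(.3898,-.1897,.034,218)
u,v=proj("side",np.array([[.39,-.19,.03]]))[0].astype(int)
cv2.imwrite("pics/s7.png",cv2.resize(c[v-40:v+30,u-45:u+45],None,fx=6,fy=6,interpolation=cv2.INTER_CUBIC))
```

```text
(np.float64(5.973738758609109), (array([ 0.5487,  0.3134, -5.0425]), np.float64(8.425558090209961), np.float32(437.0)))
lid_large_round top [  0.3888  -0.1923 -26.1521] err 38.8 of 320 p 0.58
lid_oblong top none None
lid_large_round side [ 0.3881 -0.1869 32.2634] err 9.4 of 251 p 0.72
 at [ 0.3896 -0.1904  0.1532] th -148.06 t 55.5 open 0.0427 grip 0.0 F [ 0.8  0.4 -0.5] j7 98
  shift units (before turn) [-0.0018  0.0014  0.3973]  mm [ -0.5   0.4 119.2] rows>= 3 turn rz -0.0705 (-6.1 deg, rows 1) level rx,ry [ 0.0002 -0.0002]
  shift units if turned first [-0.002   0.0012  0.3973]
```

View pics/s7.png

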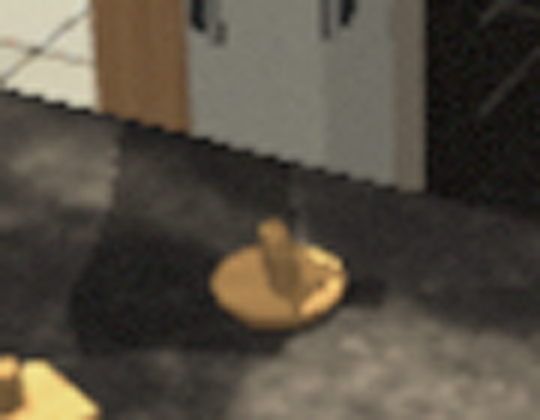

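The square lid is seated (top fit .5487, .3134 at full-down height). The large lid's bar leans as expected for a yaw near 40°, so I'll grip it.

Call:
{"api": "send_rows", "payload": {
  "deltas": [
    [[-0.002,0.001,0,0,0,-0.08,0.5],[0,0,0.08,0,0,0,0.5],[0,0,0.08,0,0,0,0.5],[0,0,0.08,0,0,0,0.5],[0,0,0.06,0,0,0,0.5],[0,0,0.05,0,0,0,0.5],[0,0,0.03,0,0,0,0.5],[0,0,0.015,0,0,0,0.5],[0,0,0,0,0,0,0],[0,0,0,0,0,0,0]]
  ]
}}

```text
t: 56.33
tool_pos: [0.3906, -0.1899, 0.0354]
ee_rot: [[-0.778, -0.628, 0.001], [-0.628, 0.778, -0.0], [-0.0, -0.001, -1.0]]
wrist_force: [0.2, 0.9, 0.1]
opening: 0.0193
grip_force: 0.0
```

Call:
{"api": "send_rows", "payload": {
  "deltas": [
    [[0,0,0,0,0,0,0],[0,0,0,0,0,0,0],[0,0,0,0,0,0,0],[0,0,0,0,0,0,0],[0,0,0,0,0,0,0],[0,0,0,0,0,0,0],[0,0,0,0,0,0,0],[0,0,0,0,0,0,0],[0,0,0,0,0,0,0],[0,0,0,0,0,0,0]]
  ]
}}

```text
t: 57.17
tool_pos: [0.3909, -0.1901, 0.0357]
ee_rot: [[-0.778, -0.629, 0.001], [-0.629, 0.778, -0.001], [-0.0, -0.001, -1.0]]
wrist_force: [-0.1, -0.3, 6.1]
opening: 0.011
grip_force: 41.0
```

Call:
{"api": "send_rows", "payload": {
  "deltas": [
    [[0,0,-0.02,0,0,0,0],[0,0,-0.05,0,0,0,0],[0,0,-0.1,0,0,0,0],[0,0,-0.1,0,0,0,0],[0,0,-0.1,0,0,0,0],[0,0,-0.03,0,0,0,0],[0,0,0,0,0,0,0],[0,0,0,0,0,0,0],[0,0,0,0,0,0,0],[0,0,0,0,0,0,0]]
  ]
}}

```text
t: 58.0
tool_pos: [0.3892, -0.1897, 0.1536]
ee_rot: [[-0.778, -0.629, -0.002], [-0.629, 0.778, 0.001], [0.001, 0.002, -1.0]]
wrist_force: [0.9, -0.9, -0.6]
opening: 0.0111
grip_force: 40.0
```

Run:
```python
from go import *
go(.5376,.2115,.154,219)
cams.get_image("top")
b=mask("top","lid_large_round",(.39,-.19));print(b and (b[0],fit("top","lid_large_round",b[1],(.39,-.19,[.68]),z=.118)))
```

```text
at [ 0.3892 -0.1897  0.1536] th -141.04 t 58.0 open 0.0111 grip 40.0 F [ 0.9 -0.9 -0.6] j7 105
  shift units (before turn) [-1.2255  0.7287 -0.0011]  mm [-367.6  218.6   -0.3] rows>= 11 turn rz -0.0005 (-0.0 deg, rows 1) level rx,ry [ 0.0014 -0.0007]
  shift units if turned first [-1.226   0.7279 -0.0011]
(np.float64(10.617866714057513), (array([ 0.3889, -0.1947, 48.9161]), np.float64(247.05978393554688), np.float32(152.0)))
```

Call:
{"api": "send_rows", "payload": {
  "deltas": [
    [[-0.1023,0.0608,0,0,0,0,0],[-0.1023,0.0608,0,0,0,0,0],[-0.1023,0.0608,0,0,0,0,0],[-0.1023,0.0608,0,0,0,0,0],[-0.1023,0.0608,0,0,0,0,0],[-0.1023,0.0608,0,0,0,0,0],[-0.1023,0.0608,0,0,0,0,0],[-0.1023,0.0608,0,0,0,0,0],[-0.1023,0.0608,0,0,0,0,0],[-0.1023,0.0608,0,0,0,0,0]]
  ]
}}

```text
t: 58.93
tool_pos: [0.5141, 0.1467, 0.154]
ee_rot: [[-0.777, -0.629, -0.001], [-0.629, 0.777, -0.0], [0.001, 0.0, -1.0]]
wrist_force: [0.9, -0.4, -0.4]
opening: 0.0109
grip_force: 40.0
```

Call:
{"api": "send_rows", "payload": {
  "deltas": [
    [[-0.1023,0.0608,0,0,0,0,0],[-0.1023,0.0608,0,0,0,0,0],[0,0,0,0,0,0,0],[0,0,0,0,0,0,0],[0,0,0,0,0,0,0],[0,0,0,0,0,0,0],[0,0,0,0,0,0,0],[0,0,0,0,0,0,0],[0,0,0,0,0,0,0],[0,0,0,0,0,0,0]]
  ]
}}

```text
t: 59.77
tool_pos: [0.5392, 0.211, 0.1549]
ee_rot: [[-0.778, -0.628, 0.0], [-0.628, 0.778, -0.0], [0.0, -0.0, -1.0]]
wrist_force: [-0.4, 0.7, -1.0]
opening: 0.011
grip_force: 40.0
```

Run:
```python
from go import *
go(.5381,.2118,.082,219)
c=cams.get_image("side")
b=mask("side","lid_large_round",(.538,.2115));print(b and (b[0],b[2]))
u,v=proj("side",np.array([[.538,.212,.09]]))[0].astype(int)
cv2.imwrite("pics/s8.png",cv2.resize(c[v-40:v+40,u-55:u+55],None,fx=5,fy=5,interpolation=cv2.INTER_CUBIC))
```

```text
at [0.5392 0.211  0.1549] th -141.12 t 59.8 open 0.0110 grip 40.0 F [-0.4  0.7 -1. ] j7 67
  shift units (before turn) [0.0011 0.0044 0.2432]  mm [ 0.3  1.3 72.9] rows>= 2 turn rz -0.0014 (-0.1 deg, rows 1) level rx,ry [-0.0002 -0.    ]
  shift units if turned first [0.0011 0.0044 0.2432]
(np.float64(38.27034279168994), 0.66)
```

View pics/s8.png

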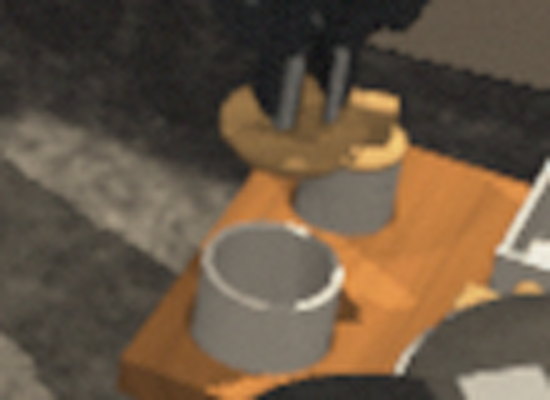

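The large lid is held level over its pot and its apparent offset is only perspective, so I'll lower it.

Call:
{"api": "send_rows", "payload": {
  "deltas": [
    [[0.001,0.003,0.05,0,0,0,0],[0,0,0.06,0,0,0,0],[0,0,0.06,0,0,0,0],[0,0,0.025,0,0,0,0],[0,0,0.01,0,0,0,0],[0,0,0.01,0,0,0,0],[0,0,0.01,0,0,0,0],[0,0,0.01,0,0,0,0],[0,0,0.009,0,0,0,0],[0,0,0,0,0,0,0]]
  ]
}}

```text
t: 60.7
tool_pos: [0.5386, 0.2129, 0.0828]
ee_rot: [[-0.778, -0.629, 0.001], [-0.629, 0.778, 0.0], [-0.001, -0.001, -1.0]]
wrist_force: [-1.7, -0.7, 4.5]
opening: 0.011
grip_force: 40.8
```

Run:
```python
from go import *
go(.5381,.2118,.0825,219)
```

```text
at [0.5386 0.2129 0.0828] th -141.04 t 60.7 open 0.0110 grip 40.8 F [-1.7 -0.7  4.5] j7 63
  shift units (before turn) [ 0.0035 -0.0017  0.0008]  mm [ 1.1 -0.5  0.2] rows>= 1 turn rz -0.0004 (-0.0 deg, rows 1) level rx,ry [-0.0005  0.0007]
  shift units if turned first [ 0.0035 -0.0017  0.0008]
```

Call:
{"api": "send_rows", "payload": {
  "deltas": [
    [[0,0,0,0,0,0,0.4],[0,0,0,0,0,0,0.4],[0,0,0,0,0,0,0.4],[0,0,0,0,0,0,0.4],[0,0,-0.03,0,0,0,0.4],[0,0,-0.08,0,0,0,0.4],[0,0,-0.12,0,0,0,0.5],[0,0,-0.1,0,0,0,0.5],[0,0,0,0,0,0,0.5],[0,0,0,0,0,0,0.5]]
  ]
}}

```text
t: 61.53
tool_pos: [0.5393, 0.2132, 0.1832]
ee_rot: [[-0.778, -0.629, 0.004], [-0.629, 0.778, 0.001], [-0.004, -0.002, -1.0]]
wrist_force: [-0.3, 1.0, -0.8]
opening: 0.0427
grip_force: 0.0
```

Call:
{"api": "send_rows", "payload": {
  "deltas": [
    [[0.0747,-0.0921,0,0,0,0,0.5],[0.0747,-0.0921,0,0,0,0,0.5],[0.0747,-0.0921,0,0,0,0,0.5],[0.0747,-0.0921,0,0,0,0,0.5],[0.0747,-0.0921,0,0,0,0,0.5],[0.0747,-0.0921,0,0,0,0,0.5],[0.0747,-0.0921,0,0,0,0,0.5],[0.0747,-0.0921,0,0,0,0,0.5],[0.0747,-0.0921,0,0,0,0,0.5],[0.0747,-0.0921,0,0,0,0,0.5]]
  ]
}}

```text
t: 62.37
tool_pos: [0.5365, -0.1453, 0.1797]
ee_rot: [[-0.778, -0.629, -0.002], [-0.629, 0.778, 0.0], [0.001, 0.001, -1.0]]
wrist_force: [0.4, 1.0, 0.0]
opening: 0.043
grip_force: 0.0
```

Call:
{"api": "send_rows", "payload": {
  "deltas": [
    [[0.0747,-0.0921,0,0,0,0,0.5],[0.0747,-0.0921,0,0,0,0,0.5],[0.0747,-0.0921,0,0,0,0,0.5],[0,0,0,0,0,0.0747,0.5],[0,0,0,0,0,0.0747,0.5],[0,0,0,0,0,0.0747,0.5],[0,0,0,0,0,0.0747,0.5],[0,0,0,0,0,0.0747,0.5],[0,0,0,0,0,0.0747,0.5],[0,0,0,0,0,0.0747,0.5]]
  ]
}}

```text
t: 63.2
tool_pos: [0.5366, -0.2501, 0.1796]
ee_rot: [[-0.994, 0.11, -0.002], [0.11, 0.994, 0.001], [0.002, 0.0, -1.0]]
wrist_force: [0.4, 0.7, -0.4]
opening: 0.0424
grip_force: 0.0
```

Run:
```python
from go import *; from near import NEAR; from pk import POCK
cams.get_image("top")
b=mask("top","lid_large_round",(.538,.211));print(b and (b[0],fit("top","lid_large_round",b[1],(.538,.211,[.68]),z=.047)))
b=mask("top","pot_oblong",(.4476,.3226));print(b and (b[0],fit("top","pot_oblong",b[1],(.4476,.3226,[-.09]),z=.006)))
locate("lid_oblong",(.5365,-.251),("top",),False)
cams.get_image("side");locate("lid_oblong",(.5365,-.251),("side",),False)
go(.5365,-.25,.034,154.8)
```

```text
(np.float64(4.722136998284171), (array([ 0.5365,  0.2101, 50.6185]), np.float64(3.9574155807495117), np.float32(342.0)))
(np.float64(1.9799708890485754), (array([ 0.4486,  0.3231, -5.1312]), np.float64(7.887881278991699), np.float32(672.0)))
lid_oblong top [  0.5349  -0.25   -23.6383] err 11.4 of 425 p 0.56
lid_oblong side [  0.5367  -0.2461 -25.1995] err 8.2 of 416 p 0.65
 at [ 0.5372 -0.25    0.1803] th 174.17 t 63.5 open 0.0423 grip 0.0 F [-0.5  0.1  0.9] j7 73
  shift units (before turn) [ 0.0019 -0.0003  0.4876]  mm [  0.6  -0.1 146.3] rows>= 4 turn rz 0.2254 (19.4 deg, rows 3) level rx,ry [ 0.0002 -0.0005]
  shift units if turned first [ 0.0017 -0.0009  0.4876]
```

Call:
{"api": "send_rows", "payload": {
  "deltas": [
    [[0.002,0,0,0,0,0.075,0.5],[0,0,0,0,0,0.075,0.5],[0,0,0,0,0,0.075,0.5],[0,0,0.1,0,0,0,0.5],[0,0,0.1,0,0,0,0.5],[0,0,0.1,0,0,0,0.5],[0,0,0.08,0,0,0,0.5],[0,0,0.06,0,0,0,0.5],[0,0,0.03,0,0,0,0.5],[0,0,0.016,0,0,0,0.5]]
  ]
}}

```text
t: 64.33
tool_pos: [0.5364, -0.2496, 0.0336]
ee_rot: [[-0.904, 0.427, -0.001], [0.427, 0.904, 0.001], [0.002, 0.001, -1.0]]
wrist_force: [-0.5, -0.1, -0.0]
opening: 0.0427
grip_force: 0.0
```

Call:
{"api": "send_rows", "payload": {
  "deltas": [
    [[0,0,0,0,0,0,0.5],[0,0,0,0,0,0,0],[0,0,0,0,0,0,0],[0,0,0,0,0,0,0],[0,0,0,0,0,0,0],[0,0,0,0,0,0,0],[0,0,0,0,0,0,0],[0,0,0,0,0,0,0],[0,0,0,0,0,0,0],[0,0,0,0,0,0,0]]
  ]
}}

```text
t: 65.17
tool_pos: [0.538, -0.2504, 0.0364]
ee_rot: [[-0.904, 0.428, 0.002], [0.428, 0.904, -0.001], [-0.003, -0.0, -1.0]]
wrist_force: [-0.3, 0.1, 7.1]
opening: 0.0113
grip_force: 40.4
```

Call:
{"api": "send_rows", "payload": {
  "deltas": [
    [[0,0,0,0,0,0,0],[0,0,0,0,0,0,0],[0,0,-0.02,0,0,0,0],[0,0,-0.05,0,0,0,0],[0,0,-0.1,0,0,0,0],[0,0,-0.1,0,0,0,0],[0,0,-0.1,0,0,0,0],[0,0,-0.03,0,0,0,0],[0,0,0,0,0,0,0],[0,0,0,0,0,0,0]]
  ]
}}

```text
t: 66.0
tool_pos: [0.5367, -0.2505, 0.1554]
ee_rot: [[-0.904, 0.428, 0.0], [0.428, 0.904, -0.001], [-0.001, -0.001, -1.0]]
wrist_force: [-0.8, 0.8, -0.6]
opening: 0.0109
grip_force: 39.4
```

Run:
```python
from go import *
go(.4489,.324,.154,174.8)
```

```text
at [ 0.5367 -0.2505  0.1554] th 154.66 t 66.0 open 0.0109 grip 39.4 F [-0.8  0.8 -0.6] j7 54
  shift units (before turn) [1.084  1.6054 0.0022]  mm [325.2 481.6   0.7] rows>= 14 turn rz -0.2344 (-20.1 deg, rows 3) level rx,ry [-0.0006  0.0006]
  shift units if turned first [0.4649 1.8805 0.0022]
```

Call:
{"api": "send_rows", "payload": {
  "deltas": [
    [[0.0719,0.1072,0,0,0,0,0],[0.0719,0.1072,0,0,0,0,0],[0.0719,0.1072,0,0,0,0,0],[0.0719,0.1072,0,0,0,0,0],[0.0719,0.1072,0,0,0,0,0],[0.0719,0.1072,0,0,0,0,0],[0.0719,0.1072,0,0,0,0,0],[0.0719,0.1072,0,0,0,0,0],[0.0719,0.1072,0,0,0,0,0],[0.0719,0.1072,0,0,0,0,0]]
  ]
}}

```text
t: 66.83
tool_pos: [0.4777, 0.1338, 0.1534]
ee_rot: [[-0.904, 0.428, -0.003], [0.428, 0.904, -0.001], [0.002, -0.002, -1.0]]
wrist_force: [0.9, 0.1, -0.7]
opening: 0.0111
grip_force: 39.4
```

Call:
{"api": "send_rows", "payload": {
  "deltas": [
    [[0.0719,0.1072,0,0,0,0,0],[0.0719,0.1072,0,0,0,0,0],[0.0719,0.1072,0,0,0,0,0],[0.0719,0.1072,0,0,0,0,0],[0.0719,0.1072,0,0,0,0,0],[0,0,0,0,0,-0.078,0],[0,0,0,0,0,-0.078,0],[0,0,0,0,0,-0.078,0],[0,0,0,0,0,0,0],[0,0,0,0,0,0,0]]
  ]
}}

```text
t: 67.67
tool_pos: [0.4498, 0.3237, 0.1533]
ee_rot: [[-0.996, 0.094, -0.003], [0.094, 0.996, -0.001], [0.003, -0.001, -1.0]]
wrist_force: [0.4, -0.4, -1.3]
opening: 0.0107
grip_force: 39.4
```

Call:
{"api": "send_rows", "payload": {
  "deltas": [
    [[0,0,0,0,0,0,0],[0,0,0,0,0,0,0],[0,0,0,0,0,0,0],[0,0,0,0,0,0,0],[0,0,0,0,0,0,0],[0,0,0,0,0,0,0],[0,0,0,0,0,0,0],[0,0,0,0,0,0,0],[0,0,0,0,0,0,0],[0,0,0,0,0,0,0]]
  ]
}}

```text
t: 68.5
tool_pos: [0.4507, 0.3244, 0.1549]
ee_rot: [[-0.996, 0.091, -0.0], [0.091, 0.996, 0.0], [0.0, 0.0, -1.0]]
wrist_force: [0.2, -0.5, -1.0]
opening: 0.011
grip_force: 39.4
```

Run:
```python
from go import *
go(.4505,.3238,.083,174.8)
c=cams.get_image("side")
b=mask("side","lid_oblong",(.45,.324));print(b and (b[0],b[2],fit("side","lid_oblong",b[1],(.449,.324,[-.09]),z=.119)))
u,v=proj("side",np.array([[.449,.324,.09]]))[0].astype(int)
cv2.imwrite("pics/s9.png",cv2.resize(c[v-40:v+40,u-55:u+55],None,fx=5,fy=5,interpolation=cv2.INTER_CUBIC))
```

```text
at [0.4507 0.3244 0.1549] th 174.78 t 68.5 open 0.0110 grip 39.4 F [ 0.2 -0.5 -1. ] j7 11
  shift units (before turn) [ 0.0006 -0.0021  0.2397]  mm [ 0.2 -0.6 71.9] rows>= 2 turn rz -0.0002 (-0.0 deg, rows 1) level rx,ry [ 0. -0.]
  shift units if turned first [ 0.0006 -0.0021  0.2397]
(np.float64(37.94407102417392), 0.91, (array([ 0.4509,  0.327 , -6.1588]), np.float64(111.98491668701172), np.float32(434.0)))
```

View pics/s9.png

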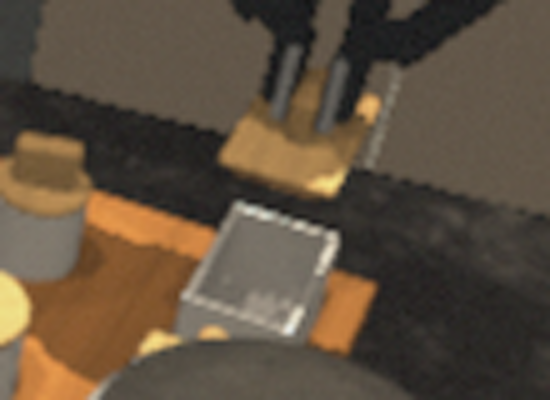

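The oblong lid is held level over its open pot. I'll lower it gently.

Call:
{"api": "send_rows", "payload": {
  "deltas": [
    [[0,-0.004,0.05,0,0,0,0],[0,0,0.06,0,0,0,0],[0,0,0.06,0,0,0,0],[0,0,0.025,0,0,0,0],[0,0,0.01,0,0,0,0],[0,0,0.01,0,0,0,0],[0,0,0.01,0,0,0,0],[0,0,0.01,0,0,0,0],[0,0,0.006,0,0,0,0],[0,0,0,0,0,0,0]]
  ]
}}

```text
t: 69.43
tool_pos: [0.4509, 0.3236, 0.0834]
ee_rot: [[-0.996, 0.091, 0.001], [0.091, 0.996, 0.0], [-0.001, 0.0, -1.0]]
wrist_force: [-1.1, -0.4, 4.1]
opening: 0.011
grip_force: 40.0
```

Run:
```python
from go import *
go(.4505,.3238,.083,174.8)
```

```text
at [0.4509 0.3236 0.0834] th 174.79 t 69.4 open 0.0110 grip 40.0 F [-1.1 -0.4  4.1] j7 7
  shift units (before turn) [0.0015 0.0005 0.0013]  mm [0.5 0.1 0.4] rows>= 1 turn rz -0.0001 (-0.0 deg, rows 1) level rx,ry [0.0003 0.0007]
  shift units if turned first [0.0015 0.0005 0.0013]
```

Seated at the expected height. I'll release, retreat and check the result.

Call:
{"api": "send_rows", "payload": {
  "deltas": [
    [[0,0,0,0,0,0,0.4],[0,0,0,0,0,0,0.4],[0,0,0,0,0,0,0.4],[0,0,0,0,0,0,0.4],[0,0,-0.03,0,0,0,0.4],[0,0,-0.08,0,0,0,0.4],[0,0,-0.12,0,0,0,0.5],[0,0,-0.1,0,0,0,0.5],[0,-0.1,0,0,0,0,0.5],[0,-0.12,0,0,0,0,0.5]]
  ]
}}

```text
t: 70.27
tool_pos: [0.4451, 0.2609, 0.1849]
ee_rot: [[-0.996, 0.086, 0.005], [0.086, 0.996, 0.005], [-0.004, 0.005, -1.0]]
wrist_force: [1.0, -1.1, -0.6]
opening: 0.0427
grip_force: 0.0
```

Call:
{"api": "send_rows", "payload": {
  "deltas": [
    [[0,-0.12,0,0,0,0,0.5],[0,-0.12,0,0,0,0,0.5],[0,-0.12,0,0,0,0,0.5],[0,-0.12,0,0,0,0,0.5],[0,-0.12,0,0,0,0,0.5],[0,-0.12,0,0,0,0,0.5],[0,-0.12,0,0,0,0,0.5],[0,-0.12,0,0,0,0,0.5],[0,0,0,0,0,0,0.5],[0,0,0,0,0,0,0.5]]
  ]
}}

```text
t: 71.1
tool_pos: [0.4182, -0.0319, 0.1817]
ee_rot: [[-0.995, 0.097, -0.0], [0.097, 0.995, -0.0], [0.0, -0.0, -1.0]]
wrist_force: [-0.4, 0.3, 0.5]
opening: 0.0425
grip_force: 0.0
```

Run:
```python
from go import *; from pk import POCK
im=cams.get_image("top")
for k,p in POCK.items():
    b=mask("top","lid_"+k,p);print(k,b and (b[0],fit("top","lid_"+k,b[1],(*p,ANG if "round" in k else [-.09]),z=.047)))
si=cams.get_image("side")
a=cv2.resize(im[200:300,170:275],(400,381),interpolation=cv2.INTER_CUBIC);b=cv2.resize(si[205:305,390:495],(400,381),interpolation=cv2.INTER_CUBIC)
cv2.imwrite("pics/fin.png",np.hstack([a,b]))
```

```text
oblong (np.float64(5.2946636214845775), (array([ 0.4489,  0.3212, -5.2323]), np.float64(9.946538925170898), np.float32(478.0)))
square (np.float64(5.868865843131415), (array([ 0.5468,  0.315 , -5.4774]), np.float64(3.20387864112854), np.float32(405.0)))
large_round (np.float64(5.224923271376246), (array([  0.5368,   0.211 , -84.5073]), np.float64(1.7754523754119873), np.float32(351.0)))
small_round (np.float64(5.451934302094236), (array([  0.4386,   0.2215, -56.2171]), np.float64(9.210638999938965), np.float32(179.0)))
```

View pics/fin.png

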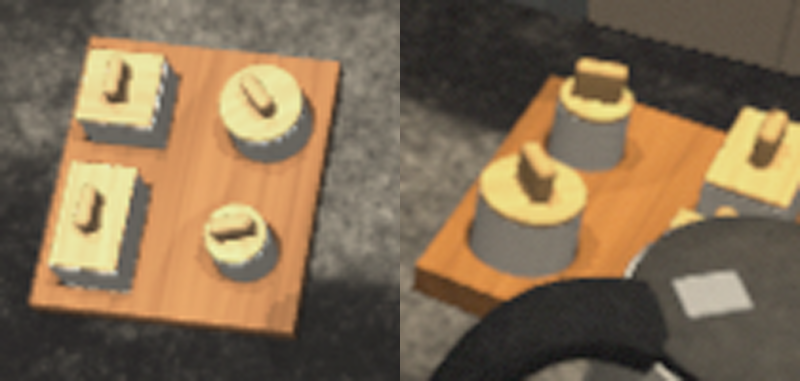

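All four pots are in their pockets with the lids flat and flush.

```bash
python3 -c "
from workcell import robot
print(robot.sign_off())"
```

```text
the job is handed in; nothing more can be done
None
```

The job is handed in: all four pots are fully home in their own tray pockets, each closed flat with its matching lid, and the robot never went near the timer, mug or garlic (about 71 s of the 210 s used).

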